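# Set up the leaning inspection microscope for the parts tray

## Task

I want to look at the chips in the tray under the inspection microscope. Slide the tray's flat cover fully open, away from the microscope, and turn the slim zoom ring until the line on it meets the index mark on the barrel. Hold the ring alone, without touching the fixed barrels above and below it, and leave the loose things on the bench where they are.

Things in the scene. Friction and masses are not known exactly. Their poses are not given: they have to be found in the camera images.
- stand: microscope stand, fixed to the bench; dark steel base 12 mm thick. Origin on the bench surface under the lens's view spot in the tray; z up, x away from the robot and y to its left at yaw 0. Base spans x -155 to +70, y -85 to +130 mm. Steel column (17 mm thick, 178 mm high) at x -79, y +100; a bar 145 mm up runs from it to the collar round the microscope.
- tray: black parts tray holding chips, clipped to the stand's base, fixed; origin and axes as the stand's. Spans x -45 to +55, y -45 to +45 mm, top 38 mm above the bench. Its flat grey cover slides in grooves along x.
- ring_center (a point): fixed point at the centre of the zoom ring, 170 mm above the bench, at stand x -94, y 0. z: up the microscope tube to its rear end (tube leans 32 degrees from vertical, rear end towards the stand's -x, nose down to the tray); x: square out of the tube's upper side, towards the index mark; y: the stand's y. These axes do not turn with the ring.
- zoom_ring (a joint): knurled aluminium ring, 54 mm diameter, 11 mm tall, centred on ring_center. Angle about ring_center's z, rad, positive anticlockwise seen from the tube's rear end; 0 = its line meets the index mark, as wanted. Starts at 0.5 to 1.4, can turn from -0.6 to 1.6, drags with 0.06 N m and stays where it is left.
- ring_line (a point): the black line on the zoom ring (6 mm wide, across rim and face): the point on the rim, 27.5 mm from the ring's axis; it turns with the ring
- index_mark (a point): the white index mark, 6 mm wide and 9 mm long, on the upper side of the fixed rear barrel just above the ring: on the barrel's surface, 22 mm from the tube's axis and 12 mm above the ring centre along z
- rear_barrel: fixed black barrel above the ring: 42 mm diameter next to the ring (1.5 mm groove between), 38 mm further up, rear end 41 mm above the ring centre along z. Origin at the ring centre, axes as ring_center. Must not be touched.
- front_barrel: fixed black barrel below the ring: 42 mm diameter next to the ring (1.5 mm groove between), at most 43 mm, down to the nose 83 mm below the ring centre along z. The stand's dark steel collar (50 mm diameter) holds it from 22 to 36 mm below the ring centre. Origin at the ring centre, axes as ring_center. Must not be touched.
- cover (a joint): how far the tray's flat grey cover is slid out, m: 0 = shut, 0.065 = fully open, at its stop; it slides along the stand's +x, away from the microscope, drags with about 1.5 N and stays where it is left. It starts nearly shut.
- cover_tab (a point): centre of the top of the grip tab that stands on the far end of the cover: tab 24 mm along the stand's x, 12 mm along y, 14 mm high over the cover's flat surface (which lies 33.5 mm above the bench); it moves with the cover, axes as the stand's
- board: loose blue circuit board with components, 70 x 54 x 17 mm, lying on the bench; origin under its centre
- driver: loose screwdriver, 170 mm long, lying on the bench along its x
- flux: loose amber glass jar with black cap, 36 mm diameter, 75 mm tall; origin under its centre

How it is judged:
At the end, for the whole second after the job is handed in: the cover is slid out to within 7 mm of its stop, and the ring's line stands at rest within 0.14 rad (8 degrees) of the index mark (value of joint cover above 0.058 m and value of joint zoom_ring between -0.14 and 0.14 rad and velocity of joint zoom_ring between -0.05 and 0.05 rad/s); the robot touches nothing.
It fails at once if the fixed barrel above the ring is touched (more than 1.5 N) (contact force between rear_barrel and anything else above 1.5 N).
It fails at once if the fixed barrel below the ring is touched (more than 1.5 N) (contact force between front_barrel and anything else above 1.5 N).
It fails at once if the circuit board is shifted more than 20 mm (distance of board from where it was at the start of the episode above 0.02 m).
It fails at once if the screwdriver is shifted more than 20 mm (distance of driver from where it was at the start of the episode above 0.02 m).
It fails at once if the jar is shifted more than 20 mm (distance of flux from where it was at the start of the episode above 0.02 m).
It also fails if it takes over 53 s, if anything falls off the work surface, if the arm or the gripper's body presses on something with over 40 N, if the wrist force passes 120 N, or if a joint passes its speed limit or range.

## Robot

A 6-joint arm with a two-finger parallel gripper is mounted at the origin on the work surface. World frame = base frame: x ahead of the robot, y to its left, z up, the work surface at z = 0. Lengths are in m, angles in rad, forces in N, time in s.
With the tool pointing down it reaches from about 0.425 to 0.95 m from the base axis. Payload 14.7 kg.
Tool frame: the origin (TCP) lies on the centre line of the jaws, within the pads' length; the fingertips stand 25 mm ahead of it and the grasp point (between the pads) lies 6 mm ahead of it (bot.nose_length is the distance from the TCP to the fingertips, in m); z points along the fingers, y is the direction in which the jaws open and shut (so a half turn about z gives the same grasp; the last joint's range is limited). The gripper opens to 85 mm and grips with 20 to 120 N. Pads are 22 mm wide; open, the fingers measure 114 mm over their backs; the gripper's body (76 mm by 85 mm) begins 54 mm behind the grasp point. The pads swing forward as they close: fully open they stand 13 mm farther back than shut.
Start: joints at [-1.196, 0.48, 1.596, -0, 1.065, -0.047], TCP at [0.266, -0.593, 0.23] pointing down, gripper open.
Joint ranges: [-2.75, 2.75], [-0.82, 2.05], [0.23, 2.67], [-1.56, 4.7], [0.09, 2.69], [-2.92, 2.92]. Speed limits (rad/s): [1.89, 1.89, 2.39, 3.01, 3.01, 3.01].

## Interface

Orientations are given as a unit quaternion [w, x, y, z].
In Python, from station import bot gives the robot as it stands.
- The arm moves only by the tool move_arm, never from a script. Its argument "targets" is a list of rows, each a list of 2 entries, a list of its own where there are three numbers: the shift along the tool's x, y, z in cm, then the turn, a rotation vector about the tool's x, y, z in rad. A call has 1 to 8 rows; each row shifts and turns the commanded pose from where the row before left it, along the tool's axes as they then stand; what a row does not reach is not made up. A row lasts 1/8 s, in which the tool goes at most 62.5 mm and 10.7 degrees, less where a joint would pass 70% of its speed; a pose out of reach is approached as far as the arm can. A call is refused whole if a number of a shift passes 6.25 or a number of a turn 0.188, either way. A call with a gripper value outside its range is refused whole. "grip" is the closure, from 0 (fully open) to 1 (shut), set as the call begins (left out, the last holds). The fingers move at their own pace and stop on an object; "force" is the grip in N (left out, the last holds). Time passes only in rows, so rows that do not move let the fingers close. It gives the time, the measured TCP pose, the force and the opening at its end, in the units of the state.
- bot.sense(): the state, without advancing time (a new reading comes with each control period).
- bot.get_image(name): name is "side" or "top" or "wrist"; returns a dict with "img" (420x560x3 uint8, red, green, blue), "fx", "fy", "cx", "cy" (pixels), "k1" (the pictures are not rectified: a ray, as slopes to the right and down, at radius r is drawn at 1 + k1 r^2 times it, then the intrinsics apply), "rvec" (rotation vector, rad) and "tvec" (3), from world to camera coordinates, as OpenCV has them. Camera axes: x right, y down, z forward; pixel columns grow to the right and rows downward; lengths in m; the calibration is good to about 2 mm. A picture is of the moment at which its call begins. There is no depth.
- bot.sign_off(): hands the job in, once; it reports no verdict.
The state is a dict: "t": time; "qpos": joint angles; "joint_vel": joint speeds; "effort": joint torques, N m; "tcp_pos": TCP position; "ee_rot": TCP orientation; "wrist_force": force on the tool from outside, world axes, zero at the start; "wrist_torque": the same for the moment, N m; "width": finger opening in m.
Only numpy, scipy, OpenCV 4.12 (cv2) and the standard library are available. Lean on these libraries where they do the work, as an engineer would, in place of code of your own. Each camera call takes 0.05 s, during which the arm holds its last target. There are 200 camera calls.

## Working session

There is one attempt and no reset: what is moved stays moved. The work goes in short steps, Python scripts to look and compute and a tool call to move; the robot and the scene stay as the last step left them, time stands still between calls to the robot, and variables do not carry over. Pictures are saved under pics/ and viewed, about 8 in all and at most 12, crops included, and the job is handed in when it is done.

Besides the shell and the picture viewer there is one more tool, called after "Emit:" by a JSON object that holds its "api" and its "payload". move_arm: Moves the arm, as the interface text tells. Its arguments: {"type":"object","properties":{"targets":{"type":"array"},"grip":{"type":"number"},"force":{"type":"number"}},"required":["targets"]}

```bash
mkdir -p pics; ls; python3 - <<'E'
from station import bot
import cv2,pickle
d={}
for n in("side","top"):
    g=bot.get_image(n);d[n]=g
    cv2.imwrite(f"pics/{n}0.png",g["img"][:,:,::-1])
    print(n,{k:v for k,v in g.items() if k!="img"})
pickle.dump(d,open("cam0.pkl","wb"))
print(bot.sense())
E
```

```text
pics
side {'fx': 429.3098665665279, 'fy': 429.3098665665279, 'cx': 278.55079117786033, 'cy': 203.95639458603821, 'k1': 0.03317842698862641, 'rvec': array([ 0.70010382, -2.39941108,  1.34567382]), 'tvec': array([0.42428851, 0.27155336, 0.80444627])}
top {'fx': 382.9004873162102, 'fy': 382.9004873162102, 'cx': 281.0379326956929, 'cy': 206.17367893072912, 'k1': -0.05760940380209569, 'rvec': array([ 2.12022829, -2.14779236,  0.15196648]), 'tvec': array([0.00739282, 0.51857222, 0.88047452])}
{'t': 0.1, 'qpos': array([-1.19562321e+00,  4.80787421e-01,  1.59678652e+00, -8.90950179e-06,
        1.06509240e+00, -4.66207271e-02]), 'joint_vel': array([-0.00079951, -0.00257389, -0.00179742,  0.00034857, -0.00205534,
       -0.00228915]), 'effort': array([ 1.14868581e-03, -9.52258301e+01, -4.31039464e+01, -2.20225672e-05,
        5.20052781e-03,  4.11921940e-05]), 'tcp_pos': array([ 0.26598236, -0.59269851,  0.22903376]), 'ee_rot': array([-5.28979303e-04,  9.77842956e-01,  2.09339115e-01, -9.16381153e-05]), 'wrist_force': array([-0.90376823, -0.0959579 ,  0.62598872]), 'wrist_torque': array([-0.01103645,  0.05901387, -0.02966417]), 'width': 0.08496185815174773}
```

View pics/side0.png

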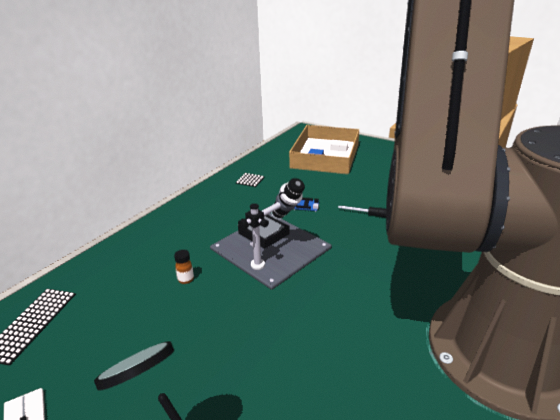

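View pics/top0.png

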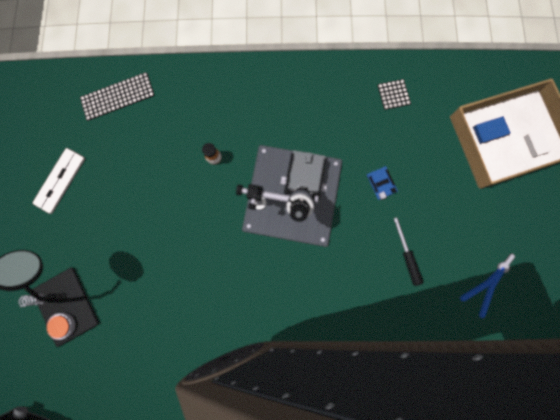

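The side view shows the stand at about (270,240). The top view has its base corners near (262,148), (341,160), (326,244) and (244,230), with the tray up-right of centre, the jar at (211,154), the board at (381,183) and the driver from (397,220) to (415,283). Next I'll enlarge the stand in both.

```bash
python3 - <<'E'
import cv2,pickle,numpy as np
d=pickle.load(open("cam0.pkl","rb"))
a=cv2.resize(d["top"]["img"][140:255,235:350,::-1],(600,600),interpolation=cv2.INTER_CUBIC)
b=cv2.resize(d["side"]["img"][170:290,205:345,::-1],(700,600),interpolation=cv2.INTER_CUBIC)
cv2.imwrite("pics/c.png",np.hstack([cv2.resize(a,(400,400)),cv2.resize(b,(400,343))[:400] if 0 else cv2.copyMakeBorder(cv2.resize(b,(400,343)),0,57,0,0,cv2.BORDER_CONSTANT)]))
E
cat > h.py <<'E'
import cv2,numpy as np
from scipy.spatial.transform import Rotation as R
def proj(g,P):
    P=np.atleast_2d(P).astype(float);K=np.array([[g["fx"],0,g["cx"]],[0,g["fy"],g["cy"]],[0,0,1]])
    return cv2.projectPoints(P,g["rvec"],g["tvec"],K,np.array([g["k1"],0,0,0.]))[0][:,0]
def ray(g,uv):
    K=np.array([[g["fx"],0,g["cx"]],[0,g["fy"],g["cy"]],[0,0,1]])
    n=cv2.undistortPoints(np.array(uv,float).reshape(-1,1,2),K,np.array([g["k1"],0,0,0.]))[:,0]
    r=cv2.Rodrigues(g["rvec"])[0]
    return -r.T@g["tvec"], np.c_[n,np.ones(len(n))]@r
def onz(g,uv,z):
    c,d=ray(g,uv);return c+d*((z-c[2])/d[:,2])[:,None]
def T(x,y,yaw):
    m=np.eye(4);m[:3,:3]=R.from_euler('z',yaw).as_matrix();m[:2,3]=x,y;return m
def ap(M,p): return np.atleast_2d(p)@M[:3,:3].T+M[:3,3]
t=np.radians(32)
# ring_center frame in stand frame: z axis leans towards -x
C=np.eye(4);z=np.array([-np.sin(t),0,np.cos(t)]);y=np.array([0,1,0]);C[:3,:3]=np.c_[np.cross(y,z),y,z];C[:3,3]=[-.094,0,.170]
E
python3 - <<'E'
import pickle;from h import *
d=pickle.load(open("cam0.pkl","rb"))
for n,uv in(("top",[(262,148),(341,160),(326,244),(244,230)]),):
    print(onz(d[n],uv,.012).round(4))
E
```

```text
[[ 0.6738  0.0478  0.012 ]
 [ 0.6391 -0.1519  0.012 ]
 [ 0.4281 -0.1076  0.012 ]
 [ 0.465   0.0929  0.012 ]]
```

View pics/c.png

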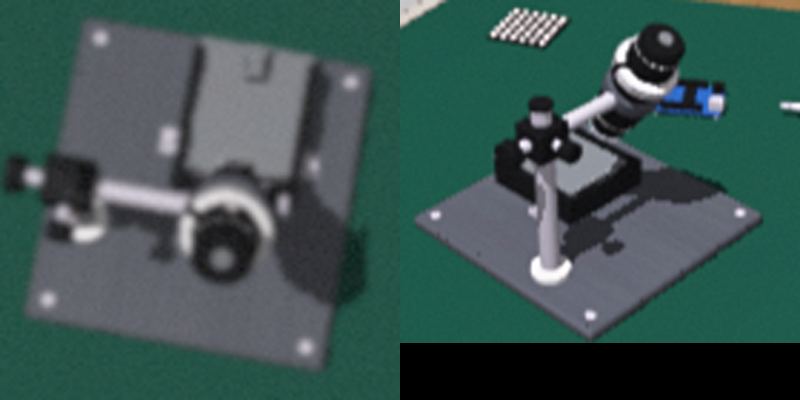

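The crop shows the stand corners clearly. The cover tab is at (258,65) in the left crop, with a ring of bright aluminium around the tube. I'll fit the stand pose now.

```bash
python3 - <<'E'
import pickle;from h import *
from scipy.optimize import least_squares
d=pickle.load(open("cam0.pkl","rb"))
cor=np.array([[.07,.13,.012],[.07,-.085,.012],[-.155,-.085,.012],[-.155,.13,.012]])
t=np.array([(85,17),(372,68),(322,370),(25,317)])*.2875+[235,140]-.35
s=np.array([(415,218),(592,338),(765,217)]);s=(s-[400,0])*.35+[205,170]-.35
print(onz(d["side"],s,.012).round(3))
si=[0,3,2]
f=lambda p:np.r_[(proj(d["top"],ap(T(*p),cor))-t).ravel(),(proj(d["side"],ap(T(*p),cor[si]))-s).ravel()]
r=least_squares(f,[.59,-.06,-.17]);print(r.x,f(r.x).round(1))
np.save("stand.npy",r.x);M=T(*r.x)
tab=(np.array([[258,65]])*.2875+[235,140]-.35)
w=onz(d["top"],tab,.0475);print("tab in stand",ap(np.linalg.inv(M),w))
print("ring center",ap(M,C[:3,3]),"col",ap(M,[-.079,.1,.178]))
for n,uv,z in(("flux",(211,150),.07),("board",(381,183),.01),("dr",(397,220),.01),("dr2",(415,283),.01)):print(n,onz(d["top"],[uv],z).round(3),ap(np.linalg.inv(M),onz(d["top"],[uv],z)).round(3))
for n in d:print(n,ray(d[n],[[280,210]])[0])
E
```

```text
[[ 0.678  0.056  0.012]
 [ 0.458  0.102  0.012]
 [ 0.416 -0.106  0.012]]
[ 0.58811202 -0.05763383 -0.19466118] [-0.5  0.4  0.4  0.3  0.3  1.4 -0.7  0.8 -1.3 -0.5 -0.6 -1.2 -0.3 -1.6]
tab in stand [[ 0.0475686  -0.00163724  0.0475    ]]
ring center [[ 0.49588737 -0.03945102  0.17      ]] col [[0.52994748 0.0557588  0.178     ]]
flux [[0.653 0.167 0.07 ]] [[0.02  0.232 0.07 ]]
board [[ 0.579 -0.251  0.01 ]] [[ 0.028 -0.191  0.01 ]]
dr [[ 0.485 -0.285  0.01 ]] [[-0.057 -0.243  0.01 ]]
dr2 [[ 0.331 -0.321  0.01 ]] [[-0.202 -0.308  0.01 ]]
side [0.04012644 0.68367859 0.65716756]
top [ 0.37565693 -0.01090616  0.9502474 ]
```

```bash
cat >> h.py <<'E'
def pose(bot):
    s=bot.sense();m=np.eye(4);m[:3,:3]=R.from_quat(s["ee_rot"],scalar_first=True).as_matrix();m[:3,3]=s["tcp_pos"];return m
def delta(A,B):  # turn first (rotvec in tool), then shift in cm in the turned tool axes
    return (R.from_matrix(A[:3,:3].T@B[:3,:3]).as_rotvec().round(4), (B[:3,:3].T@(B[:3,3]-A[:3,3])*100).round(2))
M=T(*np.load("stand.npy"))
def down(p):   # tool down, tool x along stand x, tcp at stand point p
    B=np.eye(4);B[:3,:3]=M[:3,:3]@np.diag([1,-1,-1]);B[:3,3]=ap(M,p)[0];return B
def axial(h,roll=0): # tool along tube axis downwards, tcp h above ring centre
    G=M@C;B=np.eye(4);B[:3,:3]=G[:3,:3]@np.diag([1,-1,-1])@R.from_euler('z',roll).as_matrix();B[:3,3]=G[:3,3]+h*G[:3,2];return B
E
python3 - <<'E'
from h import *;from station import bot
print(delta(pose(bot),down([.0475,-.001,.20])))
E
```

```text
(array([-1.100e-03,  3.000e-04,  6.165e-01]), array([ 26.  , -58.63,   2.9 ]))
```

Emit:
{"api": "move_arm", "payload": {"targets": [[[0,0,0],[0,0,0.154]],[[0,0,0],[0,0,0.154]],[[0,0,0],[0,0,0.154]],[[0,0,0],[0,0,0.154]],[[2.17,-4.9,0],[0,0,0]],[[2.17,-4.9,0],[0,0,0]],[[2.17,-4.9,0],[0,0,0]],[[2.17,-4.9,0],[0,0,0]]], "grip": 0.5}}

```text
t: 1.1
tcp_pos: [0.3897, -0.4159, 0.2294]
ee_rot: [-0.0, 0.995, -0.097, -0.0]
wrist_force: [0.4, -1.2, 0.3]
width: 0.0426
```

Emit:
{"api": "move_arm", "payload": {"targets": [[[2.17,-4.9,0],[0,0,0]],[[2.17,-4.9,0],[0,0,0]],[[2.17,-4.9,0],[0,0,0]],[[2.17,-4.9,0],[0,0,0]],[[2.17,-4.9,0],[0,0,0]],[[2.17,-4.9,0],[0,0,0]],[[2.17,-4.9,0],[0,0,0]],[[0,0,0],[0,0,0]]]}}

```text
t: 2.1
tcp_pos: [0.6059, -0.1071, 0.2291]
ee_rot: [-0.0, 0.995, -0.095, 0.0]
wrist_force: [-0.8, -0.7, 0.0]
width: 0.0426
```

```bash
python3 - <<'E'
from h import *;from station import bot;import pickle
g=bot.get_image("wrist");pickle.dump(g,open("w1.pkl","wb"))
cv2.imwrite("pics/w1.png",g["img"][:,:,::-1])
s=bot.sense();print(s["t"],s["tcp_pos"],s["qpos"].round(3),s["width"],ray(g,[[280,210]]))
print(delta(pose(bot),down([.0475,-.001,.09])))
pts=[[.0475,-.0,.0475],[.07,.13,.012],[.07,-.085,.012],[.055,.045,.038],[.055,-.045,.038],[-.045,.045,.038]]
print(proj(g,ap(M,pts)).round(1))
E
```

```text
2.15 [ 0.60477857 -0.10865161  0.22906618] [-0.227  0.431  1.681 -0.     1.03   1.535] 0.04274584662028405 (array([ 0.68196126, -0.12047654,  0.3733009 ]), array([[-0.29914633,  0.04498362, -0.95324548]]))
(array([-0.    ,  0.0007,  0.0032]), array([ 2.13, -4.58, 13.91]))
[[237.  169.9]
 [132.6 145.9]
 [310.7 146.6]
 [198.3 161.7]
 [277.5 162.1]
 [204.4 242.7]]
```

View pics/w1.png

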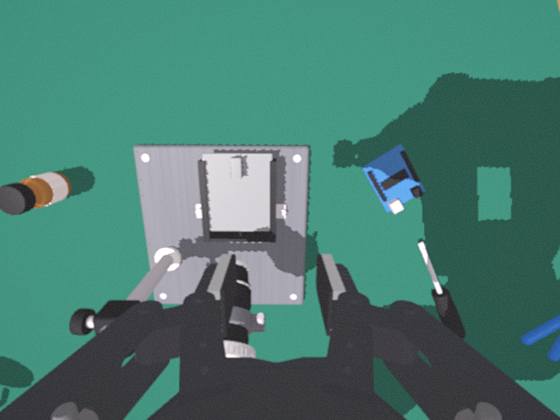

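The wrist view agrees with the fit to about 1 px (base corners at (134,147) and (310,147), tab at about (236,168)). I'll move over the tab and go down.

Emit:
{"api": "move_arm", "payload": {"targets": [[[1.05,-2.3,0],[0,0,0]],[[1.05,-2.3,0],[0,0,0]],[[0,0,4],[0,0,0]],[[0,0,4],[0,0,0]],[[0,0,4],[0,0,0]],[[0,0,2.5],[0,0,0]],[[0,0,0],[0,0,0]],[[0,0,0],[0,0,0]]]}}

```text
t: 3.15
tcp_pos: [0.6347, -0.069, 0.0856]
ee_rot: [0.0, 0.995, -0.097, 0.001]
wrist_force: [0.3, -0.3, 0.9]
width: 0.0427
```

```bash
python3 - <<'E'
from h import *;from station import bot;import pickle
g=bot.get_image("wrist");pickle.dump(g,open("w2.pkl","wb"))
cv2.imwrite("pics/w2.png",g["img"][:,:,::-1])
s=bot.sense();print(s["t"],s["tcp_pos"],s["width"])
print(delta(pose(bot),down([.0475,-.001,.062])))
print(proj(g,ap(M,[[.0595,.006,.0475],[.0595,-.006,.0475],[.0355,.006,.0475],[.0355,-.006,.0475],[.055,.045,.038],[.055,-.045,.038]])).round(1))
E
```

```text
3.2 [ 0.63488187 -0.06913084  0.0859366 ] 0.04278171759125817
(array([-0.0001, -0.0019,  0.0004]), array([-0.06, -0.12,  2.39]))
[[265.8 221.4]
 [284.1 221.5]
 [266.2 254.6]
 [283.8 254.6]
 [210.1 222.9]
 [340.  223. ]]
```

View pics/w2.png

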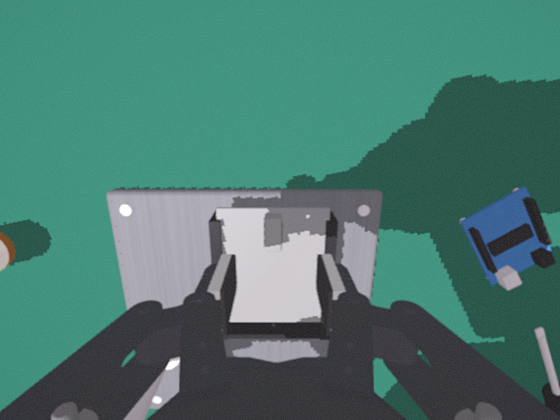

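The tab is at about (265-282, 213-247), roughly 5 mm further out than assumed, since the cover starts slightly open. I'll shift +x 0.5 cm, go down and grip.

Emit:
{"api": "move_arm", "payload": {"targets": [[[0.5,-0.15,1.2],[0,0,0]],[[0,0,1.15],[0,0,0]],[[0,0,0],[0,0,0]]]}}

```text
t: 3.58
tcp_pos: [0.6382, -0.0685, 0.0598]
ee_rot: [-0.0, 0.995, -0.097, -0.001]
wrist_force: [-0.2, 0.8, 0.3]
width: 0.0428
```

Emit:
{"api": "move_arm", "payload": {"targets": [[[0,0,0],[0,0,0]],[[0,0,0],[0,0,0]],[[0,0,0],[0,0,0]],[[0,0,0],[0,0,0]],[[0,0,0],[0,0,0]]], "grip": 1, "force": 40}}

```text
t: 4.2
tcp_pos: [0.6391, -0.0686, 0.0612]
ee_rot: [-0.0, 0.995, -0.097, 0.0]
wrist_force: [0.5, -0.8, 0.3]
width: -0.0
```

```bash
python3 - <<'E'
from h import *;from station import bot;import pickle
g=bot.get_image("wrist");pickle.dump(g,open("w3.pkl","wb"))
cv2.imwrite("pics/w3.png",cv2.resize(g["img"][180:400,140:420,::-1],(784,616))[:600])
s=bot.sense();print(s["t"],s["tcp_pos"],s["width"],s["wrist_force"])
P=pose(bot);print(proj(g,ap(P,[[0,0,.025],[.011,0,.025],[-.011,0,.025]])))
print("stand:",ap(np.linalg.inv(M),P[:3,3]))
E
```

```text
4.25 [ 0.63907536 -0.06860709  0.06118011] -0.00028192235970132926 [0.70054341 0.02484449 0.06540815]
[[278.28877453 245.86525676]
 [278.33769616 229.49385976]
 [278.24145663 261.64708713]]
stand: [[ 0.05212342 -0.00090797  0.06118011]]
```

View pics/w3.png

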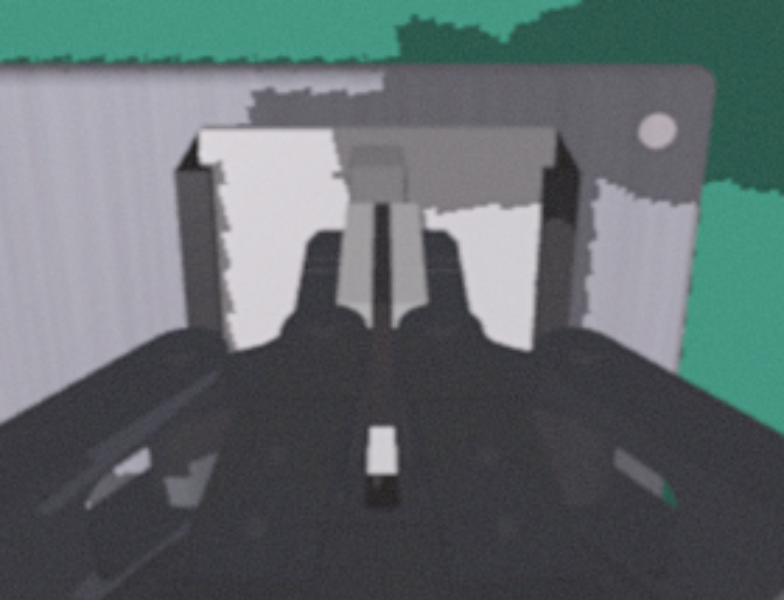

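```bash
python3 - <<'E'
from h import *;import pickle;from station import bot
print(bot.nose_length)
g=pickle.load(open("w3.pkl","rb"));P=pose(bot)
for x in(.011,0,-.011):
  print(x,[(z,proj(g,ap(P,[[x,0,z]]))[0,1].round(1)) for z in(.025,.012,0,-.012)], "half width 11mm px",)
for tx in(.0475,.053):print(tx,proj(g,ap(M,[[tx+.012,.006,.0335],[tx+.012,.006,.0475],[tx+.012,-.006,.0475],[tx-.012,.006,.0475],[tx-.012,.006,.0335]])).round(1).tolist())
g=pickle.load(open("w2.pkl","rb"))
for tx in(.0475,.053):print(tx,proj(g,ap(M,[[tx+.012,.006,.0335],[tx+.012,.006,.0475],[tx-.012,.006,.0475],[tx-.012,.006,.0335]])).round(1).tolist())
E
```

```text
0.025
0.011 [(0.025, np.float64(229.5)), (0.012, np.float64(237.8)), (0, np.float64(246.6)), (-0.012, np.float64(256.7))] half width 11mm px
0 [(0.025, np.float64(245.9)), (0.012, np.float64(255.2)), (0, np.float64(265.0)), (-0.012, np.float64(276.3))] half width 11mm px
-0.011 [(0.025, np.float64(261.6)), (0.012, np.float64(271.9)), (0, np.float64(282.7)), (-0.012, np.float64(295.1))] half width 11mm px
0.0475 [[267.3, 233.3], [266.6, 242.4], [287.2, 242.4], [267.0, 278.7], [267.6, 267.5]]
0.053 [[267.2, 225.1], [266.5, 233.6], [287.3, 233.6], [266.9, 270.6], [267.5, 259.9]]
0.0475 [[266.5, 214.7], [265.8, 221.4], [266.2, 254.6], [266.8, 246.0]]
0.053 [[266.4, 207.2], [265.7, 213.5], [266.1, 247.2], [266.7, 239.0]]
```

```bash
python3 - <<'E'
from h import *;import pickle
g=pickle.load(open("w2.pkl","rb"))
P=down([.0475,-.001,.062]);P[:3,3]=[.63488,-.06913,.08594]
for x in(.011,0,-.011):
  for z in(.025,.012,0,-.012): print(x,z,proj(g,ap(P,[[x,.0214,z],[x,-.0214,z]])).round(1).tolist())
cv2.imwrite("pics/w2c.png",cv2.resize(g["img"][195:345,180:370,::-1],(760,600),interpolation=cv2.INTER_CUBIC))
E
```

```text
0.011 0.025 [[313.3, 229.5], [243.7, 229.4]]
0.011 0.012 [[316.1, 237.8], [241.3, 237.7]]
0.011 0 [[319.0, 246.6], [238.7, 246.5]]
0.011 -0.012 [[322.3, 256.7], [235.8, 256.6]]
0 0.025 [[312.6, 245.9], [244.2, 245.8]]
0 0.012 [[315.3, 255.2], [241.9, 255.1]]
0 0 [[318.0, 265.0], [239.5, 265.0]]
0 -0.012 [[321.2, 276.4], [236.7, 276.3]]
-0.011 0.025 [[312.0, 261.7], [244.8, 261.7]]
-0.011 0.012 [[314.5, 272.0], [242.6, 271.9]]
-0.011 0 [[317.2, 282.8], [240.2, 282.7]]
-0.011 -0.012 [[320.2, 295.2], [237.5, 295.1]]
```

View pics/w2c.png

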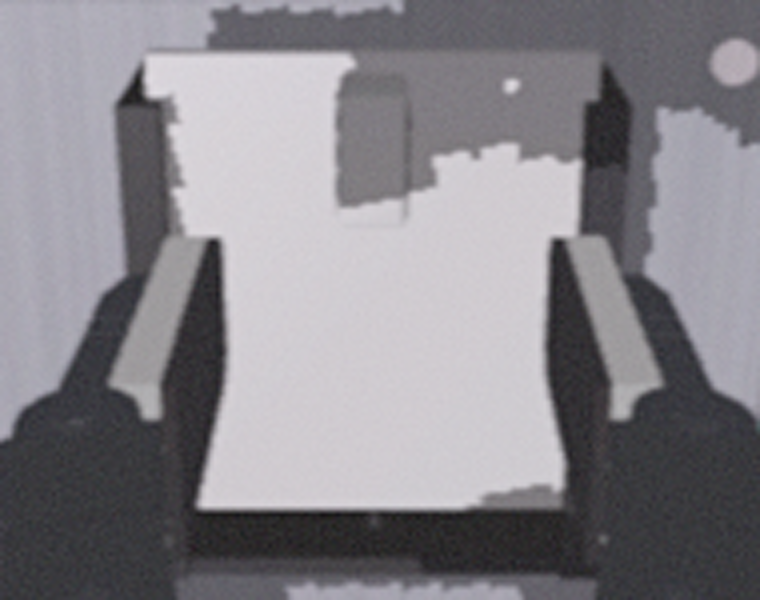

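Enlarged, the finger pads end at about crop row 238, before reaching the tab (crop 335-405, 75-225). So the tips look about 2 cm higher than I assumed, and the jaws closed above the tab. I'll probe the flat cover behind the tab with the shut fingers, then push the tab from behind.

Emit:
{"api": "move_arm", "payload": {"targets": [[[0,0,-1.5],[0,0,0]],[[-1.6,0,0],[0,0,0]],[[-1.6,0,0],[0,0,0]],[[0,0,1.5],[0,0,0]],[[0,0,0],[0,0,0]]]}}

```text
t: 4.88
tcp_pos: [0.6076, -0.0624, 0.0603]
ee_rot: [-0.0, 0.995, -0.097, -0.0]
wrist_force: [0.0, -0.7, 0.4]
width: 0.0001
```

Emit:
{"api": "move_arm", "payload": {"targets": [[[0,0,0.3],[0,0,0]],[[0,0,0],[0,0,0]]]}}

```text
t: 5.12
tcp_pos: [0.6079, -0.0625, 0.0579]
ee_rot: [-0.0, 0.995, -0.097, -0.0]
wrist_force: [-0.3, -0.3, -0.2]
width: -0.0
```

Emit:
{"api": "move_arm", "payload": {"targets": [[[0,0,0.3],[0,0,0]],[[0,0,0],[0,0,0]]]}}

```text
t: 5.38
tcp_pos: [0.6076, -0.0625, 0.0549]
ee_rot: [-0.0, 0.995, -0.097, -0.0]
wrist_force: [-0.0, -0.7, -0.6]
width: 0.0001
```

Emit:
{"api": "move_arm", "payload": {"targets": [[[0,0,0.4],[0,0,0]],[[0,0,0],[0,0,0]]]}}

```text
t: 5.62
tcp_pos: [0.6074, -0.0624, 0.0508]
ee_rot: [-0.0, 0.995, -0.097, -0.0]
wrist_force: [0.8, -0.8, -0.1]
width: 0.0001
```

Emit:
{"api": "move_arm", "payload": {"targets": [[[0,0,0.4],[0,0,0]],[[0,0,0],[0,0,0]]]}}

```text
t: 5.88
tcp_pos: [0.6074, -0.0624, 0.0468]
ee_rot: [-0.0, 0.995, -0.097, -0.0]
wrist_force: [-0.1, -0.2, 0.0]
width: 0.0004
```

```bash
python3 - <<'E'
from h import *;from station import bot;import pickle
g=bot.get_image("wrist");pickle.dump(g,open("w4.pkl","wb"))
h=bot.get_image("side");a=cv2.resize(h["img"][170:290,205:345,::-1],(400,343),interpolation=cv2.INTER_CUBIC)
b=cv2.resize(g["img"][180:360,180:390,::-1],(400,343),interpolation=cv2.INTER_CUBIC)
cv2.imwrite("pics/w4.png",np.hstack([a,b]))
s=bot.sense();print(s["t"],s["tcp_pos"],s["width"],s["wrist_force"])
P=pose(bot);print("side tip",(proj(h,ap(P,[[0,0,.025],[0,0,0],[0,0,-.06]]))-[205,170])*2.857)
print("stand:",ap(np.linalg.inv(M),P[:3,3]), (proj(g,ap(M,[[.0475+.012,.006,.0475],[.0355,.006,.0475],[.0355,.006,.0335]]))-180)*1.905)
E
```

```text
5.975 [ 0.60759149 -0.06245426  0.04702638] -0.00025103612402651464 [-0.5341765   0.36589675 -0.00861654]
side tip [[156.20691035 165.92575516]
 [154.93620084 143.18547623]
 [151.75826972  86.41726523]]
stand: [[ 0.02004401 -0.0009614   0.04702638]] [[162.11051219  28.66194259]
 [163.0129255  112.62530983]
 [164.61346232  94.14479817]]
```

View pics/w4.png

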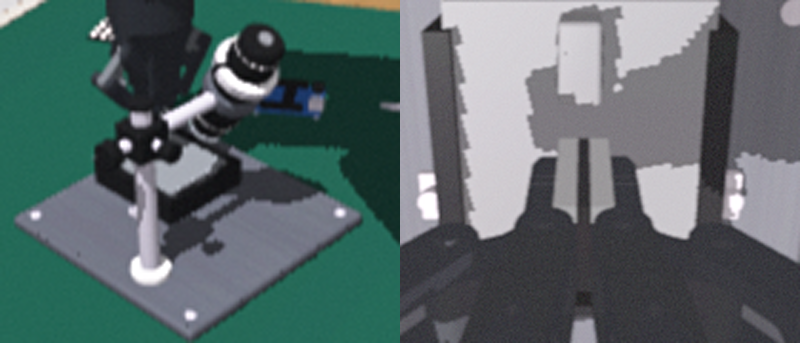

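Nothing has touched yet and the force is flat. The fingers in w4 (tips at crop (585,138)) are still clearly above the cover, with the tab at crop (557-602, 22-103). I'll keep probing downward.

Emit:
{"api": "move_arm", "payload": {"targets": [[[0.3,0,0.4],[0,0,0]],[[0,0,0],[0,0,0]]]}}

```text
t: 6.22
tcp_pos: [0.6107, -0.0631, 0.0428]
ee_rot: [-0.0, 0.995, -0.097, -0.0]
wrist_force: [0.6, 0.1, 0.0]
width: 0.0003
```

Emit:
{"api": "move_arm", "payload": {"targets": [[[0,0,0.4],[0,0,0]],[[0,0,0],[0,0,0]]]}}

```text
t: 6.48
tcp_pos: [0.6103, -0.063, 0.0387]
ee_rot: [-0.0, 0.995, -0.097, -0.0]
wrist_force: [-0.1, -0.8, 0.3]
width: 0.0003
```

Emit:
{"api": "move_arm", "payload": {"targets": [[[0,0,0.3],[0,0,0]],[[0,0,0],[0,0,0]]]}}

```text
t: 6.72
tcp_pos: [0.6105, -0.063, 0.0359]
ee_rot: [-0.0, 0.995, -0.097, -0.0]
wrist_force: [-0.3, -0.5, -0.2]
width: -0.0001
```

Emit:
{"api": "move_arm", "payload": {"targets": [[[0,0,0.3],[0,0,0]],[[0,0,0],[0,0,0]]]}}

```text
t: 6.98
tcp_pos: [0.6104, -0.063, 0.0329]
ee_rot: [-0.0, 0.995, -0.097, -0.0]
wrist_force: [-0.8, 0.1, -0.1]
width: -0.0002
```

Emit:
{"api": "move_arm", "payload": {"targets": [[[0,0,0.3],[0,0,0]],[[0,0,0],[0,0,0]]]}}

```text
t: 7.22
tcp_pos: [0.6125, -0.0634, 0.0317]
ee_rot: [0.0, 0.995, -0.097, 0.002]
wrist_force: [0.9, -1.1, 19.1]
width: -0.0003
```

```bash
python3 - <<'E'
from h import *;from station import bot;import pickle
g=bot.get_image("wrist");pickle.dump(g,open("w5.pkl","wb"))
h=bot.get_image("top")
a=cv2.resize(h["img"][140:240,240:340,::-1],(390,390),interpolation=cv2.INTER_CUBIC)
b=cv2.resize(g["img"][180:375,180:385,::-1],(410,390),interpolation=cv2.INTER_CUBIC)
cv2.imwrite("pics/w5.png",np.hstack([a,b]))
s=bot.sense();print(s["t"],s["tcp_pos"],s["width"],s["wrist_force"],s["qpos"])
E
```

```text
7.325 [ 0.6125967  -0.06342974  0.0316858 ] -4.447057681067763e-05 [ 0.18319645 -0.33542012 19.66322781] [-1.52339055e-01  6.79299902e-01  1.82498894e+00 -1.50649624e-04
  6.33211786e-01  1.61274205e+00]
```

View pics/w5.png

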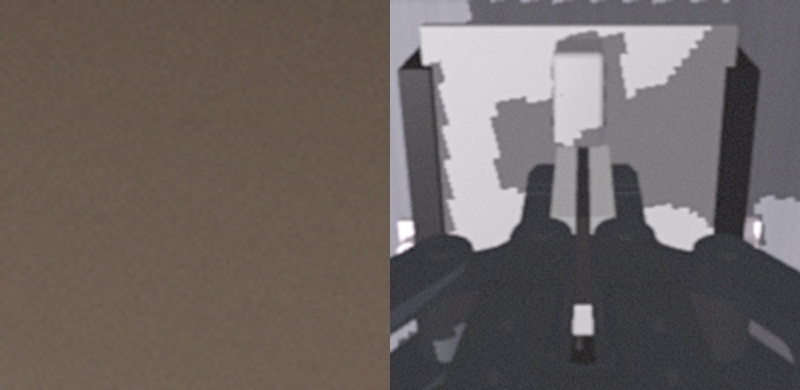

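The wrist force stepped to 19 N at TCP z about 0.032, so the shut fingertips sit about level with the reported TCP, not 25 mm ahead of it. The w5 view fits this: fingertips just behind the tab, at crop (582,147) on the right. I'll use the measured value, lift 4 mm and push the tab.

Emit:
{"api": "move_arm", "payload": {"targets": [[[0,0,-0.5],[0,0,0]],[[0,0,0],[0,0,0]]]}}

```text
t: 7.58
tcp_pos: [0.6107, -0.063, 0.0353]
ee_rot: [-0.0, 0.995, -0.097, 0.0]
wrist_force: [-0.4, -0.6, -0.7]
width: 0.0001
```

Emit:
{"api": "move_arm", "payload": {"targets": [[[1,0,0],[0,0,0]],[[1,0,0],[0,0,0]],[[1,0,0],[0,0,0]]]}}

```text
t: 7.95
tcp_pos: [0.6407, -0.069, 0.0348]
ee_rot: [-0.0, 0.995, -0.097, -0.0]
wrist_force: [-2.5, 0.5, -0.8]
width: -0.0002
```

Emit:
{"api": "move_arm", "payload": {"targets": [[[1,0,0],[0,0,0]],[[1,0,0],[0,0,0]],[[0.8,0,0],[0,0,0]],[[0,0,0],[0,0,0]]]}}

```text
t: 8.45
tcp_pos: [0.6683, -0.0744, 0.0351]
ee_rot: [0.0, 0.995, -0.097, 0.0]
wrist_force: [0.8, 0.1, -0.3]
width: -0.0001
```

```bash
python3 - <<'E'
from h import *;from station import bot
s=bot.sense();print(s["t"],s["wrist_force"],ap(np.linalg.inv(M),s["tcp_pos"]))
E
```

```text
8.45 [ 0.77204622  0.05130644 -0.33817186] [[ 0.08194739 -0.00091005  0.03512538]]
```

Emit:
{"api": "move_arm", "payload": {"targets": [[[0.5,0,0],[0,0,0]],[[0,0,0],[0,0,0]]]}}

```text
t: 8.7
tcp_pos: [0.6704, -0.0748, 0.0348]
ee_rot: [-0.0, 0.995, -0.097, -0.002]
wrist_force: [-10.2, 1.9, 6.0]
width: -0.0002
```

Emit:
{"api": "move_arm", "payload": {"targets": [[[0.4,0,0],[0,0,0]],[[0,0,0],[0,0,0]]]}}

```text
t: 8.95
tcp_pos: [0.6707, -0.0748, 0.0345]
ee_rot: [-0.0, 0.995, -0.097, -0.005]
wrist_force: [-28.8, 5.9, 19.3]
width: -0.0001
```

Emit:
{"api": "move_arm", "payload": {"targets": [[[0.4,0,0],[0,0,0]],[[0,0,0],[0,0,0]]]}}

```text
t: 9.2
tcp_pos: [0.6709, -0.0749, 0.0342]
ee_rot: [-0.001, 0.995, -0.097, -0.009]
wrist_force: [-48.2, 10.2, 34.7]
width: -0.0001
```

The force rose to about 50 N with no further motion, so the cover is at its stop. I'll back off, rise, and compute the axial viewing pose.

Emit:
{"api": "move_arm", "payload": {"targets": [[[-1.8,0,0],[0,0,0]],[[0,0,-5],[0,0,0]],[[0,0,-6],[0,0,0]],[[0,0,-6],[0,0,0]],[[0,0,-6],[0,0,0]],[[0,0,-4],[0,0,0]],[[0,0,0],[0,0,0]]], "grip": 0}}

```text
t: 10.07
tcp_pos: [0.6643, -0.0735, 0.3093]
ee_rot: [0.0, 0.995, -0.097, 0.003]
wrist_force: [-0.2, -0.0, -0.8]
width: 0.0854
```

```bash
python3 - <<'E'
from h import *;from station import bot
s=bot.sense();print(s["t"],s["wrist_force"],ap(np.linalg.inv(M),s["tcp_pos"]),s["qpos"].round(2),s["width"])
print(delta(pose(bot),axial(.13)))
E
```

```text
10.075 [-0.23331543 -0.0119061  -0.83636935] [[ 0.07777367 -0.00081507  0.30931524]] [-0.16  0.44  1.46  0.    1.23  1.61] 0.0854226192607848
(array([-4.000e-04,  5.518e-01,  4.000e-04]), array([-21.95,  -0.08, -10.29]))
```

Emit:
{"api": "move_arm", "payload": {"targets": [[[0,0,0],[0,0.184,0]],[[0,0,0],[0,0.184,0]],[[0,0,0],[0,0.184,0]],[[-4.4,0,-2.06],[0,0,0]],[[-4.4,0,-2.06],[0,0,0]],[[-4.4,0,-2.06],[0,0,0]],[[-4.4,0,-2.06],[0,0,0]],[[-4.4,0,-2.06],[0,0,0]]]}}

```text
t: 11.08
tcp_pos: [0.4237, -0.0266, 0.2808]
ee_rot: [0.026, 0.96, -0.094, 0.261]
wrist_force: [1.1, 0.4, 0.1]
width: 0.0856
```

Emit:
{"api": "move_arm", "payload": {"targets": [[[0,0,0],[0,0,0]]]}}

```text
t: 11.2
tcp_pos: [0.422, -0.0262, 0.2804]
ee_rot: [0.026, 0.961, -0.094, 0.26]
wrist_force: [-0.3, 0.2, 1.1]
width: 0.0855
```

```bash
python3 - <<'E'
from h import *;from station import bot;import pickle
g=bot.get_image("wrist");pickle.dump(g,open("w6.pkl","wb"))
cv2.imwrite("pics/w6.png",cv2.resize(g["img"][:,:,::-1],(800,600),interpolation=cv2.INTER_CUBIC))
s=bot.sense();print(s["t"],s["qpos"].round(2),s["width"])
A=pose(bot);print(delta(A,axial(.13)),delta(A,axial(.09)))
G=M@C;k=800/560
th=np.arange(0,1.5,.25)
print("index",proj(g,ap(G,[[.022,0,.012],[.021,0,.041]]))*k)
for a in th: print(a,(proj(g,ap(G,[[.027*np.cos(a),.027*np.sin(a),.0055]]))*k).round())
print("rear end c",proj(g,ap(G,[[0,0,.041]]))*k,"rear edges",(proj(g,ap(G,[[.019,0,.041],[0,.019,.041],[0,-.019,.041]]))*k).round())
E
```

```text
11.25 [-0.08 -0.15  2.4  -0.16  0.37  1.81] 0.08540533010948037
(array([0.0005, 0.0271, 0.0006]), array([ 0.25, -0.11,  0.3 ])) (array([0.0005, 0.0271, 0.0006]), array([ 0.25, -0.11,  4.3 ]))
index [[394.55864121 243.62934165]
 [394.58808807 255.73969344]]
0.0 [[395. 234.]]
0.25 [[384. 235.]]
0.5 [[375. 239.]]
0.75 [[366. 245.]]
1.0 [[360. 253.]]
1.25 [[356. 262.]]
rear end c [[394.55333396 290.81952835]] rear edges [[395. 259.]
 [362. 291.]
 [427. 291.]]
```

View pics/w6.png

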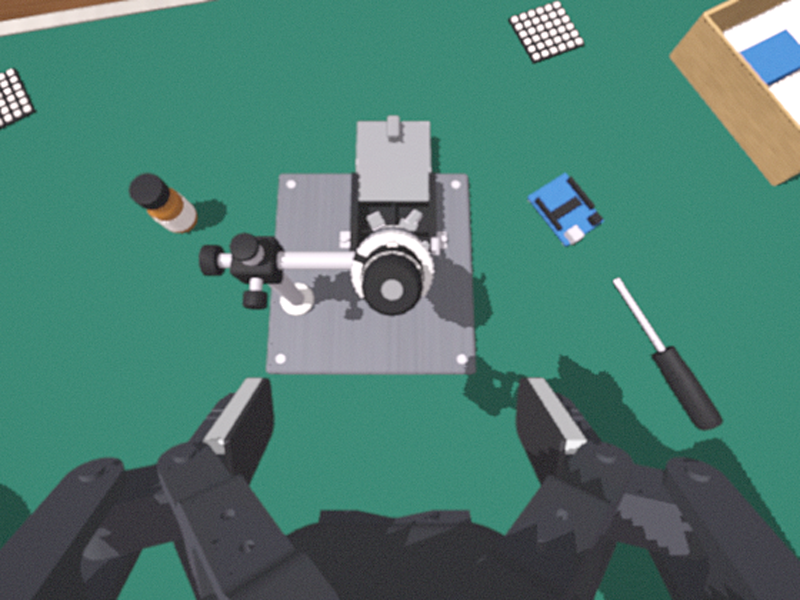

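w6 shows the cover fully open (tab at (393,125)) and the rear barrel end at (392,289), against a prediction of (394,291). There is a dark spot on the ring's left, near (358,258). I'll measure the line's angle by sampling brightness around the ring face and rim.

```bash
cat >> h.py <<'E'
def ringscan(g,off=(0,0),lo=-1.6,hi=1.8):
    G=M@C;I=g["img"].mean(2).astype(np.float32);a=np.arange(lo,hi,.1)
    out=[]
    for r,z in((.0235,.0055),(.025,.0055),(.0265,.0055),(.027,.003),(.027,0),(.021,.012)):
        p=proj(g,ap(G,np.c_[r*np.cos(a),r*np.sin(a),0*a+z])).astype(np.float32)+np.float32(off)
        out.append(cv2.remap(I,p[:,:1],p[:,1:],cv2.INTER_LINEAR)[:,0])
    return a,np.array(out).T
E
python3 - <<'E'
from h import *;import pickle
g=pickle.load(open("w6.pkl","rb"))
for x,o in zip(*ringscan(g,(-1,-1))):print(round(x,1),o.round().astype(int))
E
```

```text
-1.6 [183 176 123 132 186 176]
-1.5 [202 235 196 154 154 177]
-1.4 [232 249 176 165 180 178]
-1.3 [253 254 193 156 167 183]
-1.2 [255 255 206 172 156 209]
-1.1 [255 252 178 148 172 221]
-1.0 [255 255 212 163 165 227]
-0.9 [255 254 221 207 198 251]
-0.8 [255 254 208 198 207 237]
-0.7 [255 255 224 178 154 222]
-0.6 [255 255 225 182 164 213]
-0.5 [255 255 233 191 171 202]
-0.4 [255 255 236 207 188 170]
-0.3 [255 255 239 209 196 143]
-0.2 [255 255 250 219 201 165]
-0.1 [255 255 247 231 217 225]
0.0 [255 255 252 231 213 255]
0.1 [255 255 255 241 226 255]
0.2 [255 255 254 240 223 221]
0.3 [255 255 255 241 225 119]
0.4 [255 255 255 250 241  97]
0.5 [255 255 255 252 244 112]
0.6 [255 255 255 252 247 124]
0.7 [255 255 255 255 249 110]
0.8 [255 255 255 254 250 117]
0.9 [255 255 255 252 252 122]
1.0 [239 249 249 255 253  46]
1.1 [ 56  65  63  83 141  55]
1.2 [ 79  79  65  59  57 137]
1.3 [253 255 254 252 189 171]
1.4 [255 255 255 255 254 185]
1.5 [255 255 255 255 255 181]
1.6 [254 255 255 255 255 193]
1.7 [249 255 254 253 254 190]
```

Line at about 1.15 rad and index mark at about 0.03, so the ring needs roughly +1.12 rad about tool z. I'll pre-roll by -0.6 and line up on the axis.

Emit:
{"api": "move_arm", "payload": {"targets": [[[0.25,-0.1,0.3],[0,0.027,0]],[[0,0,0],[0,0,-0.15]],[[0,0,0],[0,0,-0.15]],[[0,0,0],[0,0,-0.15]],[[0,0,0],[0,0,-0.15]],[[0,0,2],[0,0,0]],[[0,0,2],[0,0,0]],[[0,0,0],[0,0,0]]]}}

```text
t: 12.25
tcp_pos: [0.4507, -0.0309, 0.2453]
ee_rot: [0.107, 0.942, 0.194, 0.253]
wrist_force: [-0.3, -0.6, 0.4]
width: 0.0858
```

```bash
python3 - <<'E'
from h import *;from station import bot;import pickle
g=bot.get_image("wrist");pickle.dump(g,open("w7.pkl","wb"))
s=bot.sense();print(s["t"],s["qpos"].round(2),s["joint_vel"].round(2))
A=pose(bot);print(delta(A,axial(.09,-.6)))
G=M@C
# fit rear-end/ring: best offset maximizing ring-face brightness annulus symmetric
best=max(((np.minimum(ringscan(g,(u,v),-3.1,3.1)[1][:,[0,1]],250).sum()-ringscan(g,(u,v),-3.1,3.1)[1][:,5].sum()*.0,u,v) for u in range(-5,6) for v in range(-5,6)))
print("best offset px",best, "px/mm",np.linalg.norm(np.diff(proj(g,ap(G,[[0,0,0],[0,.01,0]])),axis=0))/10)
a,o=ringscan(g,best[1:]);print([(round(x,1),*r.round().astype(int)) for x,r in zip(a,o[:,[1,3,5]]) if -.3<x<.4 or x>.8])
E
```

```text
12.3 [-0.09 -0.03  2.44 -0.3   0.19  1.36] [ 0.   -0.03 -0.    0.01  0.02 -0.01]
(array([-0.0002,  0.0024,  0.0002]), array([-0.07, -0.09, -0.11]))
best offset px (np.float32(22946.13), -2, -5) px/mm 1.1874317936202974
[(np.float64(-0.3), np.int64(255), np.int64(178), np.int64(252)), (np.float64(-0.2), np.int64(255), np.int64(167), np.int64(252)), (np.float64(-0.1), np.int64(251), np.int64(156), np.int64(240)), (np.float64(0.0), np.int64(255), np.int64(174), np.int64(239)), (np.float64(0.1), np.int64(249), np.int64(173), np.int64(244)), (np.float64(0.2), np.int64(246), np.int64(170), np.int64(255)), (np.float64(0.3), np.int64(253), np.int64(184), np.int64(255)), (np.float64(0.8), np.int64(250), np.int64(172), np.int64(255)), (np.float64(0.9), np.int64(245), np.int64(162), np.int64(255)), (np.float64(1.0), np.int64(227), np.int64(119), np.int64(132)), (np.float64(1.1), np.int64(54), np.int64(80), np.int64(64)), (np.float64(1.2), np.int64(58), np.int64(167), np.int64(130)), (np.float64(1.3), np.int64(237), np.int64(247), np.int64(255)), (np.float64(1.4), np.int64(240), np.int64(240), np.int64(255)), (np.float64(1.5), np.int64(248), np.int64(207), np.int64(255)), (np.float64(1.6), np.int64(248), np.int64(163), np.int64(255)), (np.float64(1.7), np.int64(244), np.int64(163), np.int64(255))]
```

Aligned to within 1 mm, but j5 is at 0.19 and falling (its limit is 0.09). I'll fit a quick kinematic model to see whether the final pose is reachable, perhaps with the wrist flipped (j4 near π).

```bash
cat >> h.py <<'E'
def fk(q,p):
    h,a,L,ex,ez,d=p;r=lambda ax,t:R.from_euler(ax,t).as_matrix()
    def H(Rm=np.eye(3),t=(0,0,0)):
        m=np.eye(4);m[:3,:3]=Rm;m[:3,3]=t;return m
    return H(r('z',q[0]),(0,0,h))@H(r('y',q[1]),(a,0,0))@H(r('y',q[2]),(0,0,L))@H(r('z',q[3]),(ex,0,ez))@H(r('y',q[4]))@H(r('z',q[5]+np.pi/2),(0,0,d))@H() if 0 else \
     H(r('z',q[0]))@H(t=(a,0,h))@H(r('y',q[1]))@H(t=(0,0,L))@H(r('y',q[2]))@H(t=(ex,0,ez))@H(r('z',q[3]))@H(r('y',q[4]))@H(r('z',q[5]+np.pi/2))@H(t=(0,0,d))
LO=np.array([-2.75,-.82,.23,-1.56,.09,-2.92]);HI=np.array([2.75,2.05,2.67,4.7,2.69,2.92])
def ik(B,p,q0):
    from scipy.optimize import least_squares
    def f(q):
        A=fk(q,p);return np.r_[(A[:3,3]-B[:3,3])*5,R.from_matrix(A[:3,:3].T@B[:3,:3]).as_rotvec()]
    return least_squares(f,np.clip(q0,LO+.01,HI-.01),bounds=(LO,HI))
E
python3 - <<'E'
from h import *;from station import bot
from scipy.optimize import least_squares
s=bot.sense();qn=s["qpos"]
D=[([-1.19562,.480787,1.596787,0,1.06509,-.04662],[.26598,-.5927,.22903],1),([-.227,.431,1.681,0,1.03,1.535],[.60478,-.10865,.22907],.5),
([-.152339,.6793,1.824989,-.00015,.633212,1.612742],[.6126,-.06343,.031686],1),([-.16,.44,1.46,0,1.23,1.61],[.6643,-.0735,.3093],.2),([-.08,-.15,2.4,-.16,.37,1.81],[.422,-.0262,.2804],.2),(list(qn),list(s["tcp_pos"]),1)]
f=lambda p:np.concatenate([w*(fk(q,p)[:3,3]-np.array(x)) for q,x,w in D])
r=least_squares(f,[.4,.1,.6,.05,.6,.25]);p=r.x;print(p.round(4),np.abs(r.fun).max())
np.save("kin.npy",p)
print("rot err",R.from_matrix(fk(qn,p)[:3,:3].T@pose(bot)[:3,:3]).magnitude())
for h in(.13,.09,.05,.02,-.014):
  for roll in(-.6,):
    for q0 in(qn,[-.09,0,2.4,np.pi,.3,-1.5]):
      k=ik(axial(h,roll),p,q0);print(h,k.x.round(2),"cost",round(k.cost,7))
E
```

```text
[0.2948 0.0139 0.5757 0.0243 0.4356 0.3424] 0.030169558162962906
rot err 4.179859533465062e-16
0.13 [ 0.04 -0.15  2.4  -0.35  0.36  1.49] cost 0.0
0.13 [ 0.04 -0.15  2.4  -0.35  0.36  1.49] cost 0.0
0.09 [ 0.02 -0.04  2.43 -0.5   0.24  1.64] cost 0.0
0.09 [-0.02 -0.02  2.54  4.04  0.09 -2.92] cost 0.0095557
0.05 [ 0.    0.07  2.44 -0.92  0.13  2.05] cost 0.0
0.05 [-0.02  0.09  2.5   4.04  0.09 -2.92] cost 0.002535
0.02 [-0.01  0.16  2.44 -1.56  0.1   2.69] cost 1.6e-05
0.02 [-0.03  0.16  2.46  4.04  0.1  -2.92] cost 0.0004071
-0.014 [-0.02  0.24  2.4  -1.56  0.09  2.69] cost 0.0013612
-0.014 [-0.02  0.25  2.44  3.87  0.14 -2.74] cost 0.0
```

```bash
sed -i 's/h,a,L,ex,ez,d=p;/h,a,L,ex,ez,d,ey,tx,ty=p;/; s/H(t=(ex,0,ez))@H(r/H(t=(ex,ey,ez))@H(r/; s/@H(t=(0,0,d))$/@H(t=(tx,ty,d))/' h.py; cat > kin.py <<'E'
from h import *;from station import bot
from scipy.optimize import least_squares
s=bot.sense();qn=s["qpos"]
D=[([-1.19562,.480787,1.596787,0,1.06509,-.04662],[.26598,-.5927,.22903],1),([-.227,.431,1.681,0,1.03,1.535],[.60478,-.10865,.22907],.5),
([-.152339,.6793,1.824989,-.00015,.633212,1.612742],[.6126,-.06343,.031686],1),([-.16,.44,1.46,0,1.23,1.61],[.6643,-.0735,.3093],.2),([-.08,-.15,2.4,-.16,.37,1.81],[.422,-.0262,.2804],.2),(list(qn),list(s["tcp_pos"]),1)]
f=lambda p:np.concatenate([[w*1e3*v for v in (fk(q,p)[:3,3]-np.array(x))] for q,x,w in D]+[np.array(p[7:])*10])
r=least_squares(f,[.4,.1,.6,.05,.6,.25,.03,0,0]);p=r.x;print(p.round(4),np.abs(r.fun).max(),"mm")
np.save("kin.npy",p)
for h in(.13,.09,.05,.02,-.014):
    for q0 in(qn,[-.09,0,2.4,np.pi,.2,-1.5]):
      for roll in(-.6,-.6+np.pi):
        k=ik(axial(h,roll),p,q0)
        if k.cost<1e-3:print(h,round(roll,1),k.x.round(2),"cost",round(k.cost,7))
E
python3 kin.py
```

```text
[ 3.164e-01  2.000e-04  5.974e-01  3.220e-02  4.441e-01  3.734e-01
  3.050e-02 -2.000e-04  2.000e-04] 0.6095298633338603 mm
0.13 -0.6 [-0.08 -0.15  2.42 -0.2   0.32  1.26] cost 0.0
0.13 2.5 [-0.08 -0.15  2.42 -0.19  0.32 -1.89] cost 0.0
0.13 -0.6 [-0.08 -0.15  2.42 -0.2   0.32  1.26] cost 0.0
0.09 -0.6 [-0.09 -0.04  2.44 -0.31  0.19  1.36] cost 0.0
0.09 2.5 [-0.09 -0.04  2.44 -0.3   0.19 -1.79] cost 0.0
0.09 -0.6 [-0.09 -0.04  2.44 -0.31  0.19  1.36] cost 0.0
0.05 -0.6 [-0.09  0.08  2.45 -0.76  0.09  1.82] cost 3.65e-05
0.05 2.5 [-0.09  0.08  2.45 -0.75  0.09 -1.33] cost 4.17e-05
0.05 2.5 [-0.07  0.09  2.48  4.7   0.09 -0.48] cost 0.0005676
0.02 -0.6 [-0.07  0.16  2.44 -1.56  0.09  2.64] cost 0.0004642
0.02 2.5 [-0.07  0.16  2.44 -1.56  0.09 -0.5 ] cost 0.0004834
0.02 -0.6 [-0.09  0.17  2.47  3.95  0.09 -2.88] cost 9.79e-05
0.02 2.5 [-0.09  0.17  2.47  3.93  0.09  0.28] cost 0.0001002
-0.014 -0.6 [-0.11  0.26  2.46  3.47  0.14 -2.43] cost 0.0
-0.014 2.5 [-0.11  0.26  2.46  3.47  0.14  0.72] cost 0.0
```

The model is good to 0.6 mm. The final axial pose needs the wrist flipped (j4 about 3.47, j5 about 0.14), so I'll sweep the tool in a small cone above the scope to flip it. Next I'll compute those rows.

```bash
cat >> h.py <<'E'
p0=np.load("kin.npy")
def rows(A,qs):
    out=[]
    for q in qs:
        B=q if np.ndim(q)==2 else fk(q,p0)
        sh=(A[:3,:3].T@(B[:3,3]-A[:3,3])*100).round(2);tu=R.from_matrix(A[:3,:3].T@B[:3,:3]).as_rotvec().round(3)
        out.append([sh.tolist(),tu.tolist()])
        A=A.copy();A[:3,3]+=A[:3,:3]@sh/100;A[:3,:3]=A[:3,:3]@R.from_rotvec(tu).as_matrix()
    return out
E
cat > flip.py <<'E'
from h import *;from station import bot;import sys
s=bot.sense();q=s["qpos"];n=int(sys.argv[1]);A=pose(bot)
e=np.array([q[0],q[1],q[2],3.4,.2,q[5]-(3.4-q[3])])
print(s["t"],q.round(2));W=[q+(e-q)*i/n for i in range(1,n+1)]
for w in W:w[4]=.2
print(*rows(A,W[:8]),sep=",\n");print(rows(A,[W[-1]])[0])
E
python3 flip.py 20
```

```text
12.3 [-0.09 -0.03  2.44 -0.3   0.19  1.36]
[[0.12, -1.37, -0.02], [0.037, 0.003, -0.004]],
[[0.64, -1.21, -0.03], [0.032, 0.018, -0.003]],
[[0.85, -1.08, -0.02], [0.029, 0.022, -0.004]],
[[1.04, -0.89, -0.03], [0.024, 0.028, -0.004]],
[[1.18, -0.7, -0.02], [0.018, 0.032, -0.003]],
[[1.3, -0.46, -0.02], [0.013, 0.035, -0.004]],
[[1.35, -0.22, -0.03], [0.005, 0.036, -0.004]],
[[1.37, 0.04, -0.02], [-0.001, 0.037, -0.003]]
[[12.03, 6.62, -2.61], [-0.18, 0.331, 0.01]]
```

Emit:
{"api": "move_arm", "payload": {"targets": [[[0.12,-1.37,0],[0.037,0.003,-0.004]],[[0.64,-1.21,0],[0.032,0.018,-0.003]],[[0.85,-1.08,0],[0.029,0.022,-0.004]],[[1.04,-0.89,0],[0.024,0.028,-0.004]],[[1.18,-0.7,0],[0.018,0.032,-0.003]],[[1.3,-0.46,0],[0.013,0.035,-0.004]],[[1.35,-0.22,0],[0.005,0.036,-0.004]],[[1.37,0.04,0],[-0.001,0.037,-0.003]]]}}

```text
t: 13.3
tcp_pos: [0.4889, 0.057, 0.2735]
ee_rot: [0.014, 0.912, 0.232, 0.337]
wrist_force: [-0.0, 0.2, 0.0]
width: 0.0853
```

```bash
python3 flip.py 12
```

```text
13.3 [-0.09 -0.03  2.44  1.22  0.2  -0.17]
[[1.31, 0.26, -0.01], [-0.007, 0.035, -0.004]],
[[1.22, 0.57, -0.03], [-0.015, 0.033, -0.003]],
[[1.09, 0.78, -0.02], [-0.021, 0.029, -0.004]],
[[0.94, 0.96, -0.03], [-0.026, 0.025, -0.003]],
[[0.74, 1.12, -0.02], [-0.03, 0.02, -0.004]],
[[0.54, 1.23, -0.03], [-0.033, 0.014, -0.004]],
[[0.3, 1.31, -0.02], [-0.035, 0.008, -0.003]],
[[0.06, 1.34, -0.03], [-0.036, 0.002, -0.004]]
[[4.12, 12.19, -2.28], [-0.334, 0.11, -0.016]]
```

Works as planned. Continuing the sweep.

Emit:
{"api": "move_arm", "payload": {"targets": [[[1.31,0.26,0],[-0.007,0.035,-0.004]],[[1.22,0.57,0],[-0.015,0.033,-0.003]],[[1.09,0.78,0],[-0.021,0.029,-0.004]],[[0.94,0.96,0],[-0.026,0.025,-0.003]],[[0.74,1.12,0],[-0.03,0.02,-0.004]],[[0.54,1.23,0],[-0.033,0.014,-0.004]],[[0.3,1.31,0],[-0.035,0.008,-0.003]],[[0.06,1.34,0],[-0.036,0.002,-0.004]]]}}

```text
t: 14.3
tcp_pos: [0.5547, 0.0148, 0.3335]
ee_rot: [0.092, 0.873, 0.206, 0.433]
wrist_force: [0.7, 0.1, -0.2]
width: 0.0851
```

```bash
python3 flip.py 4; cat > app.py <<'E'
from h import *;from station import bot
import h as H
H.LO=LO.copy();H.LO[4]=.115
s=bot.sense();q=s["qpos"].copy();A=pose(bot);print(q.round(3))
qs=[]
for h in(.085,.07,.055,.04,.025,.01,-.014):
    k=H.ik(axial(h,-.6),p0,q);q=k.x;B=fk(q,p0);T_=axial(h,-.6);qs.append(q)
    print(h,q.round(2),"poserr mm",((B[:3,3]-T_[:3,3])@T_[:3,:3]*1e3).round(1),"roterr",R.from_matrix(T_[:3,:3].T@B[:3,:3]).as_rotvec().round(3))
E
python3 app.py
```

```text
14.3 [-0.09 -0.02  2.44  2.7   0.2  -1.65]
[[-0.37, 1.26, -0.02], [-0.034, -0.01, -0.004]],
[[-0.43, 1.22, -0.02], [-0.032, -0.011, -0.003]],
[[-0.63, 1.13, -0.02], [-0.03, -0.017, -0.003]],
[[-0.82, 1.0, -0.03], [-0.027, -0.022, -0.004]]
[[-2.22, 4.61, -0.35], [-0.123, -0.06, -0.013]]
[-0.086 -0.025  2.438  2.703  0.204 -1.647]
0.085 [-0.09 -0.02  2.44 -0.33  0.17  1.39] poserr mm [-0.  0. -0.] roterr [-0.  0.  0.]
0.07 [-0.09  0.02  2.45 -0.44  0.13  1.5 ] poserr mm [ 0.  0. -0.] roterr [-0.  0. -0.]
0.055 [-0.08  0.06  2.44 -0.63  0.12  1.69] poserr mm [ 0.7 -0.  -0.8] roterr [-0.001 -0.014  0.   ]
0.04 [-0.06  0.11  2.44 -1.03  0.12  2.12] poserr mm [ 1.3 -0.6 -1.2] roterr [-0.015 -0.028  0.   ]
0.025 [-0.05  0.15  2.45 -1.56  0.12  2.66] poserr mm [ 1.3 -1.1 -0.8] roterr [-0.027 -0.027 -0.   ]
0.01 [-0.05  0.19  2.43 -1.56  0.12  2.66] poserr mm [ 2.2 -0.7 -1.9] roterr [-0.02  -0.045  0.   ]
-0.014 [-0.05  0.25  2.4  -1.56  0.12  2.66] poserr mm [ 3.7 -0.  -3.3] roterr [-0.008 -0.072  0.   ]
```

```bash
cat > app.py <<'E'
from h import *;from station import bot
import h as H
H.LO=LO.copy();H.LO[4]=.115;H.LO[3]=2.6
s=bot.sense();q=np.array([-.11,.26,2.46,3.47,.14,-2.43]);A=pose(bot);print(s["qpos"].round(3))
qs=[]
for h in(-.014,.01,.025,.04,.055,.07,.09):
    T_=axial(h,-.6)
    k=H.ik(T_,p0,q);q=k.x;B=fk(q,p0);qs.append(q)
    print(h,q.round(2),"poserr mm",((B[:3,3]-T_[:3,3])@T_[:3,:3]*1e3).round(1),"roterr",R.from_matrix(T_[:3,:3].T@B[:3,:3]).as_rotvec().round(3))
qs=qs[::-1];np.save("appq.npy",qs)
print(rows(A,[qs[0]])); print(*rows(A,[s["qpos"]+(qs[0]-s["qpos"])*i/6 for i in range(1,7)]),sep=",\n")
print("then",*rows(fk(qs[0],p0),qs[1:]),sep=",\n")
E
sed -i 's/(A\[:3,3\]-B\[:3,3\])\*5/(A[:3,3]-B[:3,3])*50/' h.py; python3 app.py
```

```text
[-0.086 -0.025  2.438  2.703  0.204 -1.647]
-0.014 [-0.11  0.26  2.46  3.47  0.14 -2.43] poserr mm [-0. -0. -0.] roterr [0. 0. 0.]
0.01 [-0.09  0.2   2.47  3.7   0.12 -2.64] poserr mm [-0. -0.  0.] roterr [-0.013  0.009 -0.   ]
0.025 [-0.07  0.16  2.48  4.    0.12 -2.92] poserr mm [-0. -0.  0.] roterr [-0.031  0.012  0.   ]
0.04 [-0.07  0.12  2.5   4.    0.12 -2.92] poserr mm [-0. -0.  0.] roterr [-0.042  0.033  0.001]
0.055 [-0.07  0.07  2.52  4.    0.12 -2.92] poserr mm [-0. -0.  0.] roterr [-0.052  0.056  0.002]
0.07 [-0.07  0.03  2.53  4.    0.12 -2.92] poserr mm [-0.  -0.   0.1] roterr [-0.064  0.079  0.004]
0.09 [-0.06 -0.03  2.55  4.    0.12 -2.92] poserr mm [-0.  -0.   0.1] roterr [-0.08   0.113  0.005]
[[[-13.96, -1.86, -3.15], [-0.03, -0.269, -0.003]]]
[[-2.06, 0.5, -0.29], [-0.027, -0.037, -0.001]],
[[-2.31, 0.2, -0.31], [-0.019, -0.044, -0.002]],
[[-2.46, -0.14, -0.3], [-0.009, -0.047, -0.001]],
[[-2.52, -0.47, -0.29], [-0.0, -0.049, -0.002]],
[[-2.5, -0.8, -0.27], [0.008, -0.047, -0.002]],
[[-2.39, -1.09, -0.25], [0.017, -0.045, -0.002]]
then,
[[-0.22, -0.16, 1.98], [0.016, -0.034, -0.002]],
[[-0.12, -0.09, 1.49], [0.011, -0.023, -0.002]],
[[-0.08, -0.08, 1.49], [0.011, -0.023, -0.001]],
[[-0.05, -0.06, 1.5], [0.01, -0.021, -0.002]],
[[-0.02, -0.05, 1.5], [0.018, -0.003, 0.0]],
[[-0.02, -0.03, 2.4], [0.014, -0.009, 0.0]]
```

j6 is too close to its limit, so I'll use roll 0 instead.

```bash
sed -i 's/axial(h,-.6)/axial(h,0)/; s/-2.43\])/-1.83])/; s/range(1,7)/range(1,8)/; s/\*i\/6/*i\/7/' app.py; python3 app.py
```

```text
[-0.086 -0.025  2.438  2.703  0.204 -1.647]
-0.014 [-0.11  0.26  2.46  3.47  0.14 -1.83] poserr mm [-0. -0. -0.] roterr [0. 0. 0.]
0.01 [-0.09  0.2   2.47  3.7   0.12 -2.04] poserr mm [-0. -0.  0.] roterr [-0.006  0.015 -0.   ]
0.025 [-0.07  0.16  2.48  4.08  0.12 -2.4 ] poserr mm [-0. -0.  0.] roterr [-0.023  0.025 -0.   ]
0.04 [-0.05  0.11  2.47  4.61  0.12 -2.92] poserr mm [-0. -0.  0.] roterr [-0.035  0.021  0.001]
0.055 [-0.05  0.07  2.49  4.62  0.12 -2.92] poserr mm [-0. -0.  0.] roterr [-0.03   0.045  0.002]
0.07 [-0.04  0.03  2.5   4.62  0.12 -2.92] poserr mm [-0. -0.  0.] roterr [-0.026  0.071  0.004]
0.09 [-0.04 -0.03  2.53  4.62  0.12 -2.92] poserr mm [-0.  -0.   0.1] roterr [-0.019  0.108  0.006]
[[[-13.95, -1.86, -3.15], [-0.117, -0.286, 0.593]]]
[[-1.57, 1.05, -0.22], [-0.041, -0.03, 0.083]],
[[-1.9, 0.83, -0.25], [-0.034, -0.038, 0.083]],
[[-2.15, 0.56, -0.24], [-0.026, -0.044, 0.083]],
[[-2.32, 0.31, -0.24], [-0.017, -0.048, 0.083]],
[[-2.4, 0.04, -0.22], [-0.009, -0.049, 0.083]],
[[-2.39, -0.18, -0.2], [-0.002, -0.049, 0.083]],
[[-2.31, -0.38, -0.17], [0.005, -0.047, 0.084]]
then,
[[-0.21, -0.04, 1.98], [-0.007, -0.037, -0.003]],
[[-0.11, -0.04, 1.5], [-0.005, -0.026, -0.002]],
[[-0.06, -0.04, 1.49], [-0.004, -0.024, -0.002]],
[[-0.04, -0.05, 1.5], [0.012, 0.004, -0.001]],
[[-0.03, -0.04, 1.5], [0.017, -0.01, 0.001]],
[[-0.04, -0.01, 2.4], [0.006, -0.015, -0.0]]
```

```bash
sed -i 's/H.LO\[3\]=2.6/H.LO[3]=2.6;H.HI=HI.copy();H.HI[3]=3.6/' app.py; python3 app.py
```

```text
[-0.086 -0.025  2.438  2.703  0.204 -1.647]
-0.014 [-0.11  0.26  2.46  3.47  0.14 -1.83] poserr mm [-0.  0.  0.] roterr [0. 0. 0.]
0.01 [-0.1   0.2   2.47  3.6   0.12 -1.95] poserr mm [-0.  0.  0.] roterr [-0.     0.017 -0.   ]
0.025 [-0.1   0.16  2.49  3.6   0.12 -1.95] poserr mm [-0.  0.  0.] roterr [ 0.003  0.039 -0.   ]
0.04 [-0.1   0.12  2.51  3.6   0.12 -1.95] poserr mm [-0.  0.  0.] roterr [ 0.005  0.063 -0.   ]
0.055 [-0.1   0.07  2.53  3.6   0.12 -1.95] poserr mm [-0.   0.   0.1] roterr [ 0.008  0.087 -0.   ]
0.07 [-0.09  0.03  2.55  3.6   0.12 -1.95] poserr mm [-0.1  0.   0.1] roterr [ 0.011  0.113 -0.   ]
0.09 [-0.09 -0.03  2.57  3.6   0.12 -1.95] poserr mm [-0.1  0.   0.1] roterr [ 0.016  0.15  -0.   ]
[[[-13.96, -1.86, -3.15], [-0.096, -0.235, 0.59]]]
[[-1.89, 0.19, -0.26], [-0.017, -0.031, 0.085]],
[[-1.97, 0.21, -0.27], [-0.015, -0.033, 0.084]],
[[-2.03, 0.24, -0.26], [-0.015, -0.034, 0.084]],
[[-2.08, 0.27, -0.25], [-0.014, -0.034, 0.084]],
[[-2.12, 0.31, -0.24], [-0.013, -0.035, 0.084]],
[[-2.13, 0.35, -0.23], [-0.012, -0.035, 0.084]],
[[-2.13, 0.39, -0.21], [-0.011, -0.035, 0.084]]
then,
[[-0.3, 0.03, 1.97], [-0.004, -0.037, -0.0]],
[[-0.17, 0.02, 1.49], [-0.004, -0.026, -0.0]],
[[-0.13, 0.01, 1.49], [-0.002, -0.025, -0.0]],
[[-0.09, 0.01, 1.5], [-0.003, -0.023, -0.0]],
[[-0.06, 0.0, 1.5], [-0.003, -0.022, -0.0]],
[[-0.04, 0.0, 2.4], [0.0, -0.017, -0.0]]
```

Emit:
{"api": "move_arm", "payload": {"targets": [[[-1.89,0.19,-0.26],[-0.017,-0.031,0.085]],[[-1.97,0.21,-0.27],[-0.015,-0.033,0.084]],[[-2.03,0.24,-0.26],[-0.015,-0.034,0.084]],[[-2.08,0.27,-0.25],[-0.014,-0.034,0.084]],[[-2.12,0.31,-0.24],[-0.013,-0.035,0.084]],[[-2.13,0.35,-0.23],[-0.012,-0.035,0.084]],[[-2.13,0.39,-0.21],[-0.011,-0.035,0.084]],[[0,0,0],[0,0,0]]]}}

```text
t: 15.3
tcp_pos: [0.4481, -0.03, 0.2454]
ee_rot: [0.026, 0.934, -0.089, 0.345]
wrist_force: [0.6, 0.6, 0.0]
width: 0.0853
```

```bash
cat > chk.py <<'E'
from h import *;from station import bot;import sys,pickle
qs=np.load("appq.npy");s=bot.sense();print(s["t"],s["qpos"].round(3))
A=pose(bot);i=int(sys.argv[1]);print(*rows(A,list(qs[i:])),sep=",\n")
L=np.linalg.inv(M@C)@A;print("tcp in ring mm",(L[:3,3]*1e3).round(1),"tool z in ring",L[:3,2].round(3))
E
python3 chk.py 0
python3 - <<'E'
from h import *;from station import bot;import pickle
g=bot.get_image("wrist");pickle.dump(g,open("w8.pkl","wb"))
G=M@C;print("pred rear end",proj(g,ap(G,[[0,0,.041],[0,.019,.041],[0,-.019,.041],[.019,0,.041],[-.019,0,.041]])).round(1).tolist())
cv2.imwrite("pics/w8.png",cv2.resize(g["img"][100:400,80:480,::-1],(800,600),interpolation=cv2.INTER_CUBIC))
E
```

```text
15.3 [-0.093 -0.03   2.569  3.597  0.114 -1.946]
[[0.13, 0.0, 0.01], [-0.0, 0.002, 0.001]],
[[-0.3, 0.03, 1.97], [-0.005, -0.037, -0.0]],
[[-0.17, 0.02, 1.49], [-0.003, -0.026, -0.0]],
[[-0.12, 0.01, 1.49], [-0.003, -0.024, -0.0]],
[[-0.1, 0.01, 1.5], [-0.003, -0.024, -0.0]],
[[-0.06, 0.0, 1.49], [-0.002, -0.022, -0.0]],
[[-0.04, 0.0, 2.4], [-0.0, -0.017, -0.0]]
tcp in ring mm [-1.4  0.  89.7] tool z in ring [ 0.148  0.016 -0.989]
pred rear end [[279.3, 239.4], [252.6, 239.3], [306.1, 239.6], [279.4, 213.1], [279.2, 265.0]]
```

View pics/w8.png

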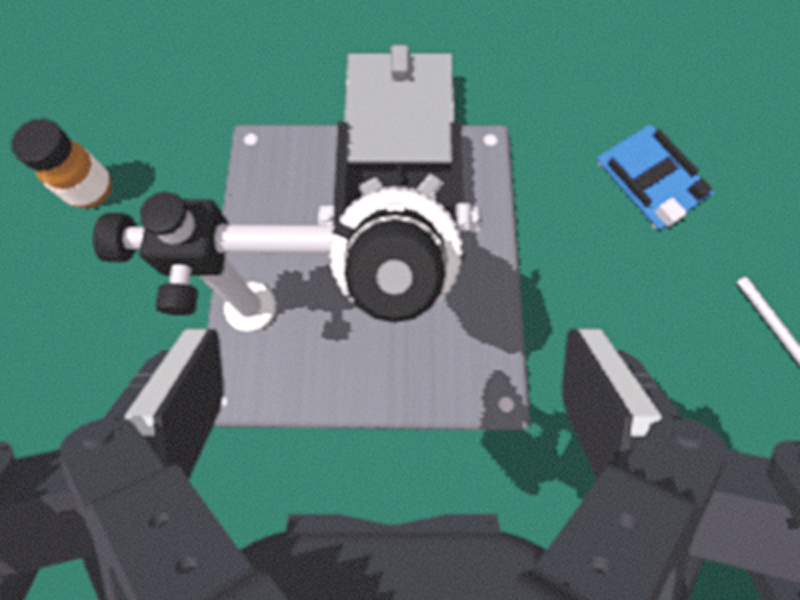

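w8 (picture 11) shows the rear barrel end at crop (394,276), midway between the pads (mid about 393), with the fingers well above it. I'll go down in two stages.

Emit:
{"api": "move_arm", "payload": {"targets": [[[-0.17,0.03,1.97],[-0.005,-0.035,0]],[[-0.17,0.02,1.49],[-0.003,-0.026,0]],[[-0.12,0.01,1.49],[-0.003,-0.024,0]],[[-0.1,0.01,1.5],[-0.003,-0.024,0]],[[0,0,0],[0,0,0]]]}}

```text
t: 15.98
tcp_pos: [0.4841, -0.0369, 0.1907]
ee_rot: [0.028, 0.951, -0.091, 0.293]
wrist_force: [0.5, -0.7, -0.1]
width: 0.0857
```

```bash
python3 chk.py 5
```

```text
15.975 [-0.099  0.16   2.49   3.606  0.116 -1.955]
[[-0.13, 0.02, 1.4], [-0.002, -0.022, 0.002]],
[[-0.04, 0.0, 2.4], [-0.0, -0.017, 0.0]]
tcp in ring mm [ 0.7  0.2 24. ] tool z in ring [ 0.039  0.002 -0.999]
```

Emit:
{"api": "move_arm", "payload": {"targets": [[[-0.13,0.02,1.4],[-0.002,-0.022,0.002]],[[-0.02,0,1.2],[0,-0.009,0]],[[-0.02,0,1.2],[0,-0.008,0]],[[0,0,0],[0,0,0]],[[0,0,0],[0,0,0]]]}}

```text
t: 16.6
tcp_pos: [0.5014, -0.0405, 0.1583]
ee_rot: [0.026, 0.957, -0.094, 0.274]
wrist_force: [0.4, -0.4, 0.7]
width: 0.0856
```

```bash
python3 chk.py 6; python3 - <<'E'
from station import bot
print(bot.sense()["wrist_force"])
E
```

```text
16.6 [-0.107  0.261  2.459  3.472  0.143 -1.823]
[[0.14, 0.0, 0.11], [-0.0, 0.001, -0.001]]
tcp in ring mm [ -1.4   0.  -12.9] tool z in ring [-0.001  0.    -1.   ]
[ 0.42028621 -0.40565585  0.68869339]
```

Emit:
{"api": "move_arm", "payload": {"targets": [[[0.14,0,0.1],[0,0,0]],[[0,0,0],[0,0,0]],[[0,0,0],[0,0,0]],[[0,0,0],[0,0,0]],[[0,0,0],[0,0,0]],[[0,0,0],[0,0,0]]], "grip": 1, "force": 25}}

```text
t: 17.35
tcp_pos: [0.5034, -0.0407, 0.1582]
ee_rot: [0.026, 0.957, -0.094, 0.274]
wrist_force: [-4.5, 5.1, 12.0]
width: 0.0528
```

```bash
python3 chk.py 6; python3 - <<'E'
from h import *;from station import bot;import pickle
s=bot.sense();print(s["width"],s["wrist_force"],s["wrist_torque"])
g=bot.get_image("wrist");pickle.dump(g,open("w9.pkl","wb"))
cv2.imwrite("pics/w9.png",g["img"][:,:,::-1])
a,o=ringscan(g,(-2,-1),-.6,1.8)
for x,r in zip(a,o):print(round(x,1),r.round().astype(int))
E
```

```text
17.35 [-0.107  0.263  2.456  3.473  0.141 -1.824]
[[-0.02, 0.02, -0.01], [-0.001, 0.001, -0.001]]
tcp in ring mm [  0.2   0.2 -14.1] tool z in ring [-0.001  0.001 -1.   ]
0.0528187579287466 [-4.539861    5.1194768  11.96487835] [ 0.74167209 -0.16722767  0.43309097]
-0.6 [255 255 254 205 186  38]
-0.5 [255 255 254 190 190  42]
-0.4 [255 255 253 242 196  48]
-0.3 [255 255 255 205 203  46]
-0.2 [255 255 255 215 207  49]
-0.1 [255 255 255 231 209 237]
-0.0 [255 255 255 225 211 254]
0.1 [255 255 255 247 221 255]
0.2 [255 255 255 249 221 198]
0.3 [255 255 255 242 227  55]
0.4 [255 255 255 254 238  55]
0.5 [255 255 255 255 223  59]
0.6 [255 255 255 255 242  56]
0.7 [255 255 255 255 243  59]
0.8 [255 255 255 255 241  57]
0.9 [255 255 255 255 253  59]
1.0 [149 199 212 255 250  56]
1.1 [ 66  68  66  61 218  53]
1.2 [58 61 74 64 64 67]
1.3 [255 192 209 246  62  71]
1.4 [190 190 192 183 244  67]
1.5 [189 189 180 184 192  49]
1.6 [192 191 183 181 189 186]
1.7 [172 191 181 182 191 139]
```

Gripped at 52.8 mm, line still at 1.15. I'll turn a little and check that the ring follows.

Emit:
{"api": "move_arm", "payload": {"targets": [[[0,0,0],[0,0,0.1]],[[0,0,0],[0,0,0.1]],[[0,0,0],[0,0,0.1]],[[0,0,0],[0,0,0]]]}}

```text
t: 17.9
tcp_pos: [0.5035, -0.0405, 0.1582]
ee_rot: [-0.015, 0.932, -0.236, 0.275]
wrist_force: [-3.1, 11.8, 11.5]
width: 0.053
```

```bash
cat > rl.py <<'E'
from h import *;from station import bot;import pickle,sys
s=bot.sense();print(s["t"],s["qpos"].round(2),"w",s["width"],s["wrist_force"].round(1),s["wrist_torque"].round(2))
L=np.linalg.inv(M@C)@pose(bot);print("tcp in ring mm",(L[:3,3]*1e3).round(1),"tool z",L[:3,2].round(3),"roll",np.arctan2(-L[1,0],L[0,0]).round(3))
g=bot.get_image("wrist");pickle.dump(g,open("wl.pkl","wb"))
cv2.imwrite("pics/wl%d.png"%(s["t"]*100),g["img"][:,:,::-1])
a,o=ringscan(g,(-2,-1),-.8,1.7)
print(a.round(1).tolist());
for j in(0,1,2,3,5):print(o[:,j].round().astype(int).tolist())
E
python3 rl.py
```

```text
17.9 [-0.11  0.26  2.46  3.47  0.14 -1.52] w 0.05297667760068645 [-3.1 11.8 11.5] [ 1.58 -0.41  0.97]
tcp in ring mm [  0.3   0.5 -14.1] tool z [-0.001  0.001 -1.   ] roll 0.302
[-0.8, -0.7, -0.6, -0.5, -0.4, -0.3, -0.2, -0.1, -0.0, 0.1, 0.2, 0.3, 0.4, 0.5, 0.6, 0.7, 0.8, 0.9, 1.0, 1.1, 1.2, 1.3, 1.4, 1.5, 1.6]
[255, 255, 255, 255, 255, 255, 255, 255, 255, 255, 255, 255, 255, 255, 255, 250, 66, 63, 193, 189, 191, 190, 153, 84, 205]
[255, 255, 255, 255, 255, 255, 255, 255, 255, 255, 255, 255, 255, 255, 255, 248, 64, 64, 192, 190, 189, 190, 190, 194, 209]
[217, 218, 239, 250, 252, 253, 255, 255, 255, 255, 255, 255, 255, 255, 255, 255, 66, 60, 210, 192, 184, 192, 187, 191, 189]
[187, 204, 194, 194, 236, 197, 225, 231, 216, 243, 241, 246, 252, 253, 255, 255, 84, 65, 163, 187, 187, 185, 191, 194, 191]
[32, 40, 35, 40, 49, 48, 44, 145, 252, 255, 255, 51, 55, 55, 54, 58, 57, 66, 78, 61, 35, 182, 189, 51, 59]
```

Emit:
{"api": "move_arm", "payload": {"targets": [[[0,0,0],[0,0,0.1]],[[0,0,0],[0,0,0.1]],[[0,0,0],[0,0,0.1]],[[0,0,0],[0,0,0.1]],[[0,0,0],[0,0,0]]]}}

```text
t: 18.58
tcp_pos: [0.5038, -0.0401, 0.1583]
ee_rot: [-0.07, 0.867, -0.416, 0.266]
wrist_force: [-0.3, 17.9, 12.4]
width: 0.0527
```

```bash
python3 rl.py
```

```text
18.575 [-0.11  0.26  2.46  3.47  0.14 -1.12] w 0.0527029764978328 [-0.3 17.9 12.4] [ 2.53 -0.76  1.6 ]
tcp in ring mm [  0.5   0.8 -14.1] tool z [-0.     0.001 -1.   ] roll 0.701
[-0.8, -0.7, -0.6, -0.5, -0.4, -0.3, -0.2, -0.1, -0.0, 0.1, 0.2, 0.3, 0.4, 0.5, 0.6, 0.7, 0.8, 0.9, 1.0, 1.1, 1.2, 1.3, 1.4, 1.5, 1.6]
[255, 255, 255, 255, 255, 255, 255, 255, 255, 255, 255, 255, 57, 63, 127, 183, 187, 186, 173, 55, 119, 37, 39, 40, 40]
[255, 255, 255, 255, 255, 255, 255, 255, 255, 255, 255, 255, 59, 65, 152, 184, 186, 185, 185, 188, 169, 125, 40, 41, 35]
[218, 186, 230, 227, 227, 244, 254, 252, 254, 255, 255, 255, 60, 64, 176, 185, 181, 180, 186, 186, 186, 185, 52, 41, 43]
[163, 161, 174, 187, 188, 214, 191, 210, 232, 215, 246, 244, 147, 64, 45, 179, 179, 176, 187, 187, 185, 187, 102, 39, 39]
[34, 35, 39, 40, 41, 44, 45, 149, 245, 255, 255, 205, 47, 89, 104, 94, 46, 71, 128, 36, 39, 37, 39, 41, 45]
```

Emit:
{"api": "move_arm", "payload": {"targets": [[[0,0,0],[0,0,0.1]],[[0,0,0],[0,0,0.1]],[[0,0,0],[0,0,0.1]],[[0,0,0],[0,0,0.08]],[[0,0,0],[0,0,0]]]}}

```text
t: 19.25
tcp_pos: [0.5042, -0.0399, 0.1586]
ee_rot: [-0.119, 0.773, -0.572, 0.249]
wrist_force: [0.9, 24.3, 11.4]
width: 0.053
```

```bash
python3 rl.py
```

```text
19.25 [-0.11  0.26  2.45  3.47  0.14 -0.74] w 0.05303297367623395 [ 0.9 24.3 11.4] [ 3.16 -1.19  2.  ]
tcp in ring mm [  0.9   1.1 -14.1] tool z [ 0.     0.002 -1.   ] roll 1.08
[-0.8, -0.7, -0.6, -0.5, -0.4, -0.3, -0.2, -0.1, -0.0, 0.1, 0.2, 0.3, 0.4, 0.5, 0.6, 0.7, 0.8, 0.9, 1.0, 1.1, 1.2, 1.3, 1.4, 1.5, 1.6]
[178, 179, 184, 185, 179, 181, 183, 182, 81, 39, 34, 184, 181, 183, 182, 132, 73, 77, 35, 34, 34, 40, 41, 41, 40]
[184, 181, 184, 185, 180, 180, 182, 184, 99, 40, 41, 184, 184, 180, 183, 183, 177, 173, 38, 38, 34, 37, 38, 38, 42]
[159, 162, 160, 166, 164, 165, 168, 168, 67, 40, 47, 166, 173, 163, 174, 180, 183, 185, 148, 33, 39, 42, 42, 38, 39]
[161, 145, 152, 154, 144, 154, 153, 146, 122, 40, 38, 149, 162, 166, 170, 183, 186, 184, 172, 37, 38, 39, 40, 38, 37]
[32, 47, 49, 45, 38, 58, 81, 166, 178, 197, 181, 168, 104, 44, 88, 99, 32, 41, 37, 39, 38, 40, 37, 39, 39]
```

Line and index mark coincide at about 0.11 in the biased scan. Release and check.

Emit:
{"api": "move_arm", "payload": {"targets": [[[0,0,0],[0,0,0]],[[0,0,0],[0,0,0]],[[0,0,0],[0,0,0]],[[0,0,0],[0,0,0]],[[0,0,0],[0,0,0]]], "grip": 0}}

```text
t: 19.92
tcp_pos: [0.5031, -0.041, 0.1575]
ee_rot: [-0.118, 0.772, -0.573, 0.248]
wrist_force: [0.1, -0.1, 0.7]
width: 0.0856
```

```bash
python3 rl.py
```

```text
19.925 [-0.11  0.26  2.46  3.47  0.14 -0.74] w 0.08564415457740794 [ 0.1 -0.1  0.7] [ 0.02  0.28 -0.  ]
tcp in ring mm [ -0.3  -0.1 -14.5] tool z [-0.002  0.    -1.   ] roll 1.081
[-0.8, -0.7, -0.6, -0.5, -0.4, -0.3, -0.2, -0.1, -0.0, 0.1, 0.2, 0.3, 0.4, 0.5, 0.6, 0.7, 0.8, 0.9, 1.0, 1.1, 1.2, 1.3, 1.4, 1.5, 1.6]
[180, 180, 184, 183, 179, 181, 184, 184, 60, 36, 42, 184, 182, 186, 182, 114, 91, 49, 35, 36, 39, 39, 41, 40, 39]
[184, 180, 185, 186, 178, 181, 183, 184, 67, 40, 53, 183, 184, 180, 183, 183, 254, 202, 33, 38, 41, 39, 41, 39, 39]
[161, 162, 161, 166, 164, 166, 169, 170, 49, 40, 77, 174, 182, 178, 180, 183, 255, 255, 112, 38, 35, 42, 39, 37, 37]
[162, 147, 148, 157, 146, 151, 150, 146, 103, 38, 44, 171, 174, 180, 181, 181, 200, 255, 180, 36, 36, 37, 42, 39, 41]
[37, 40, 48, 42, 37, 60, 93, 160, 178, 197, 175, 168, 101, 35, 105, 76, 37, 38, 38, 41, 36, 41, 42, 39, 38]
```

```bash
python3 - <<'E'
from h import *;from station import bot
s=bot.sense();qs=np.load("appq.npy")[::-1].copy();qs[:,5]+=s["qpos"][5]-qs[0,5]
print(*rows(pose(bot),[(qs[0]+qs[1])/2]+list(qs[1:])),sep=",\n")
E
```

```text
[[0.01, -0.04, -1.26], [0.009, 0.006, 0.001]],
[[-0.03, -0.01, -1.19], [0.008, 0.003, 0.0]],
[[0.01, -0.02, -1.5], [0.02, 0.008, 0.0]],
[[0.03, -0.05, -1.5], [0.022, 0.009, 0.0]],
[[0.03, -0.09, -1.49], [0.023, 0.009, 0.0]],
[[0.05, -0.12, -1.49], [0.025, 0.009, 0.0]],
[[0.09, -0.2, -1.99], [0.035, 0.014, 0.0]]
```

Emit:
{"api": "move_arm", "payload": {"targets": [[[0,-0.04,-1.26],[0.009,0.006,0]],[[-0.02,-0.01,-1.2],[0.008,0.003,0]],[[0.01,-0.02,-1.5],[0.02,0.008,0]],[[0.03,-0.05,-1.5],[0.022,0.009,0]],[[0.03,-0.09,-1.5],[0.023,0.009,0]],[[0.05,-0.12,-1.5],[0.025,0.009,0]],[[0.09,-0.2,-2],[0.035,0.014,0]],[[0,0,0],[0,0,0]]]}}

```text
t: 20.98
tcp_pos: [0.4483, -0.0297, 0.2471]
ee_rot: [-0.156, 0.754, -0.557, 0.311]
wrist_force: [0.6, 0.1, 0.0]
width: 0.0855
```

```bash
python3 rl.py; python3 - <<'E'
from h import *;from station import bot;import pickle
g=pickle.load(open("wl.pkl","rb"));c=proj(g,ap(M@C,[0,0,.01]))[0];print(c)
u,v=[int(x) for x in c];u0,v0=np.clip(u-45,0,470),np.clip(v-45,0,330)
a=cv2.resize(g["img"][v0:v0+90,u0:u0+90,::-1],(400,400),interpolation=cv2.INTER_CUBIC)
b=cv2.resize(g["img"][:,:,::-1],(400,300));b=cv2.copyMakeBorder(b,0,100,0,0,cv2.BORDER_CONSTANT)
cv2.imwrite("pics/fin.png",np.hstack([a,b]))
E
```

```text
20.975 [-0.09 -0.03  2.57  3.61  0.12 -0.87] w 0.08554725099017525 [0.6 0.1 0. ] [0.05 0.3  0.03]
tcp in ring mm [-0.4  0.3 91.1] tool z [ 0.151  0.016 -0.988] roll 1.085
[-0.8, -0.7, -0.6, -0.5, -0.4, -0.3, -0.2, -0.1, -0.0, 0.1, 0.2, 0.3, 0.4, 0.5, 0.6, 0.7, 0.8, 0.9, 1.0, 1.1, 1.2, 1.3, 1.4, 1.5, 1.6]
[255, 255, 255, 255, 255, 255, 255, 255, 162, 74, 126, 255, 255, 255, 250, 188, 45, 52, 64, 64, 65, 64, 63, 59, 60]
[207, 229, 239, 227, 234, 245, 248, 250, 153, 70, 143, 255, 255, 255, 255, 255, 183, 48, 56, 64, 62, 64, 62, 62, 62]
[129, 172, 178, 176, 167, 140, 157, 163, 95, 81, 119, 206, 235, 229, 233, 246, 245, 98, 55, 61, 66, 65, 61, 60, 63]
[84, 162, 172, 181, 174, 78, 113, 138, 117, 92, 84, 209, 215, 229, 240, 242, 252, 110, 54, 63, 61, 63, 63, 61, 63]
[255, 255, 254, 255, 255, 255, 255, 180, 234, 252, 250, 250, 243, 186, 103, 48, 55, 63, 64, 64, 63, 64, 62, 60, 59]
[290.21788857 220.72741742]
```

View pics/fin.png

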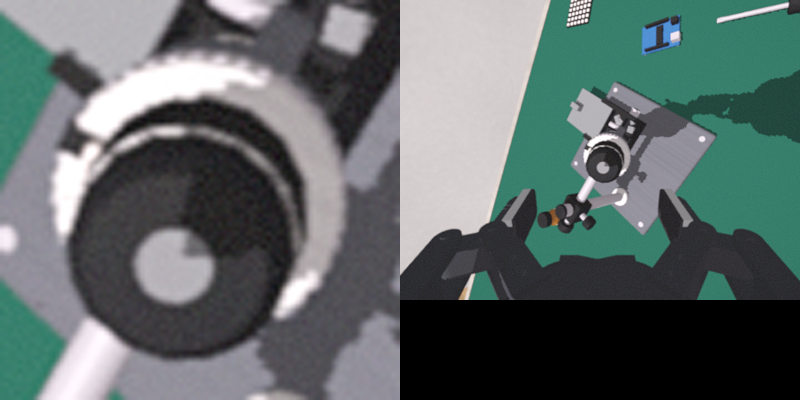

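The last picture shows the cover open and the ring's black line, at left crop (80,135), pointing towards the tray. The index mark itself is hidden by the barrel from here. The close-up scan after release had line and mark together at about 0.10 and 0.11 rad, and the line has not moved during the retreat. Handing in.

```bash
python3 - <<'E'
from station import bot
print(bot.sign_off())
E
```

```text
the job is handed in; nothing more can be done
None
```

I slid the cover fully open and turned the zoom ring until its line met the index mark. I handed the job in at about 21 s with the gripper open and clear of everything.

**Cover:** I meant to pull it by its tab, but the jaws closed above the tab. The shut fingertips touched the cover with the TCP at about the same height, so they are not 25 mm ahead of it as given. I pushed the tab from behind with closed fingers instead, until it would not move further and the force rose to about 50 N. Later pictures showed the cover fully open.

**Ring:** I gripped it along the tube's axis, turned it about 1.08 rad and let go. A close scan just after release put the line at about 0.10 rad and the mark at about 0.11 rad. That scan has a shared bias, so only the difference between them counts. After I backed off, the line read the same; the mark was hidden behind the barrel from there.

**Not confirmed:**
- **Barrels:** I could not measure contact with them directly. While I was holding the ring the wrist force reached about 27 N, including an axial push of about 12 N. I put this down to the pads swinging forward as they closed and to slight misalignment. After release it fell to about zero.
- **Loose things:** I saw no sign that the board, screwdriver or jar had moved, but I did not measure them at the end.

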